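# Pack the fixing kit into the tote

## Robot

A 6-joint arm with a two-finger parallel gripper is mounted at the origin on a cart in front of the work surface, level with it; the furniture and walls round the work are solid. World frame = base frame: x ahead of the robot, y to its left, z up, the work surface at z = 0. Lengths are in mm, angles in rad, forces in N, time in s.
With the tool pointing down it reaches from about 350 to 975 mm from the base axis. Payload 7.1 kg.
Tool frame: the origin (TCP) lies on the centre line of the jaws, within the pads' length; the fingertips stand 22 mm ahead of it and the grasp point (between the pads) lies 3 mm ahead of it (robot.tip_reach is the distance from the TCP to the fingertips, in mm); z points along the fingers, y is the line along which they close (so a half turn about z gives the same grasp; the last joint's range is limited). The gripper opens to 88 mm and grips with 3 to 60 N. Pads are 20 mm wide; open, the fingers measure 115 mm over their backs; the gripper's body (75 mm by 178 mm) begins 61 mm behind the grasp point.
Start: joints at [-1.236, 0.423, 1.63, -0, 1.089, -0.019], TCP at [216.557, -586.266, 206.375] pointing down, gripper open.
Joint ranges: [-3, 3], [-0.9, 2.11], [0.09, 2.58], [-1.31, 4.45], [0.11, 2.69], [-2.54, 2.54]. Speed limits (rad/s): [2.39, 2.39, 3.01, 3.14, 3.14, 3.14].

## Interface

Orientations are given as a unit quaternion [w, x, y, z].
In Python, from bench import robot gives the robot as it stands.
- The arm moves only by the tool arm_command, never from a script. Its argument "series" is a list of rows, each an object of numbers: "tx", "ty", "tz": the shift along the tool's x, y, z in units of 250 mm (1.0 is 250 mm); "ax", "ay", "az": the turn, a rotation vector about the tool's x, y, z in units of 90 degrees (1.0 is 90 degrees); "hand": the opening, from -1 (shut) to 1 (fully open). In form: [{"tx": .., "ty": .., "tz": .., "ax": .., "ay": .., "az": .., "hand": ..}, ...]. A call has 1 to 8 rows; each row shifts and turns the commanded pose from where the row before left it, along the tool's axes as they then stand; what a row does not reach is not made up. A row lasts 1/12 s, in which the tool goes at most 41.7 mm and 7.16 degrees, less where a joint would pass 70% of its speed; a pose out of reach is approached as far as the arm can. A call with a number of a shift or a turn outside -1 to 1 is refused whole. A call with a gripper value outside its range is refused whole. The fingers move at their own pace and stop on an object; "force" is the grip in N (left out, the last holds). Time passes only in rows, so rows that do not move let the fingers close. It gives the time, the measured TCP pose, the force, the opening and the grip force at its end, in the units of the state.
- robot.get_state(): the state, without advancing time (a new reading comes with each control period).
- robot.grab_frame(name): name is "scene" or "top" or "wrist"; returns a dict with "img" (480x640x3 uint8, red, green, blue), "fx", "fy", "cx", "cy" (pixels), "world_to_cam" (4x4, takes a point from world to camera coordinates); the wrist camera has in their place "T_tool_cam" (4x4, takes a point from camera to tool coordinates, whose origin is the TCP and whose axes are the flange's). Camera axes: x right, y down, z forward; pixel columns grow to the right and rows downward; lengths in mm; the calibration is good to about 2 mm. A picture is of the moment at which its call begins: read the wrist's pose just before it. There is no depth.
- robot.finish_job(): hands the job in; it is judged then, once.
Trained networks look in a picture, given as the dict that the camera call returned (one of the last four; its "shot" number tells which), for a name from the list of things; names that differ only in an ending like _2 or _b are one class to them, and where a whole thing is asked for, a point or a joint stands for the part that bears it (a point fixed in the world has none). Each returns a list of dicts, best first, with "p" (0 to 1); they miss things now and then, are a little off and sometimes report something else, mostly with a low value. They report only what shows in the picture. A call takes as long as a camera call.
- robot.find_in(query, picture): "location" ([x, y, z] in mm, in the coordinates of the camera as it stood for that picture, good to about 4 mm: the middle of the surface that is visible of it).
- robot.trace(query, picture): "mask" (480x640 bool, what is visible of it).
- robot.tip_of(query, picture): "location" ([x, y, z] in mm, in the coordinates of the camera as it stood for that picture, good to about 4 mm: a listed point, or the origin of a listed thing).
The state is a dict: "time": time; "qpos": joint angles; "joint_vel": joint speeds; "joint_torque": joint torques, N m; "ee_pos": TCP position; "orientation": TCP orientation; "wrist_force": force on the tool from outside, world axes, zero at the start; "ft_torque": the same for the moment, N m; "gripper_width": finger opening in mm; "finger_force": force on a finger pad.
Only numpy, scipy, OpenCV 4.12 (cv2) and the standard library are available. Lean on these libraries where they do the work, as an engineer would, in place of code of your own. Each camera call takes 0.05 s, during which the arm holds its last target. There are 200 camera calls.

## Task

Pack the fixing kit, which lies scattered on the front of the bench to the left of the saw, into the three bins of the plywood tote to the right of it: the black-and-orange spring clamp goes in the blue bin, the tapered wooden wedge in the yellow bin and the green carton of screws in the red bin, each the right way up as it lies now, flat on the floor of its bin and let go. Leave the plain wooden offcut and the sanding block where they are; they look alike but are not part of the kit, and neither is anything at the back of the bench.

Things in the scene. Friction and masses are not known exactly. Their poses are not given: they have to be found in the camera images.
- spring_clamp: Spring clamp, black with orange jaw tips, 56 x 100 x 20 mm, 0.05 kg. Lies on the front of the bench, left of the saw. Origin: centre of its underside; z up, y along its length, x across. The two jaw arms lie together towards +y (25 mm over both, y = 0 to 45 mm; pinch them across x at about y = 15 mm); the handles spread to 56 mm at the -y end. Rigid: it does not open.
- wedge: Tapered hardwood wedge, brown, 30 x 90 mm, 22 mm high at the +y end, tapering evenly to 4 mm at the -y end; upright sides 30 mm apart; centre of mass near y = +10 mm, there about 15 mm high, 0.03 kg. Lies on the front of the bench, left of the saw. Origin: centre of its underside; z up, y along its length, x across.
- screw_carton: Closed green carton of screws with brown edges, 61 x 95 x 46 mm, 0.42 kg, centre of mass at its middle. Lies on the front of the bench, left of the saw. Origin: centre of its underside; z up, y along its length, x across.
- offcut: Plain sawn wooden block, grey-brown, 45 x 100 x 35 mm, not tapered; does not belong to the kit. Lies on the front of the bench, left of the saw. Origin: centre of its underside; z up, y along its length, x across.
- sanding_block: Brown sanding block with an orange abrasive sole, 63 x 100 x 29 mm; does not belong to the kit. Lies on the front of the bench, left of the saw. Origin: centre of its underside; z up, y along its length, x across.
- blue_bin: Open fixed blue plastic bin, one of three equal ones side by side in a plywood tote (order varies). Outside 138 x 102 x 20 mm high, inside 132 x 96 mm, floor and walls 3 mm. Origin: centre of its underside, 10 mm above the bench (inner floor 13 mm, rim 30 mm above the bench). x along the long side, y along the short side and the row, z up. End boards beyond the outer bins are 34 mm high.
- yellow_bin: Open fixed yellow plastic bin, one of three equal ones side by side in a plywood tote (order varies). Outside 138 x 102 x 20 mm high, inside 132 x 96 mm, floor and walls 3 mm. Origin: centre of its underside, 10 mm above the bench (inner floor 13 mm, rim 30 mm above the bench). x along the long side, y along the short side and the row, z up. End boards beyond the outer bins are 34 mm high.
- red_bin: Open fixed red plastic bin, one of three equal ones side by side in a plywood tote (order varies). Outside 138 x 102 x 20 mm high, inside 132 x 96 mm, floor and walls 3 mm. Origin: centre of its underside, 10 mm above the bench (inner floor 13 mm, rim 30 mm above the bench). x along the long side, y along the short side and the row, z up. End boards beyond the outer bins are 34 mm high.

How it is judged (in metres and radians):
At the end, for the whole second after the job is handed in: Clamp in blue, wedge in yellow, carton in red bin: origin within 35 mm of the bin's centre, underside at most 4 mm above its floor, level within 0.1 rad, at rest, let go. Offcut and sanding block within 20 mm of their start (horizontal distance between spring_clamp and blue_bin below 0.035 m and z of spring_clamp in the frame of blue_bin below 0.007 m and angle between each of spring_clamp, wedge, screw_carton's own z axis and vertical below 0.1 rad and linear speed of each of spring_clamp, wedge, screw_carton below 0.02 m/s and contact force between each of spring_clamp, wedge, screw_carton and the fingers below 0.1 N and horizontal distance between wedge and yellow_bin below 0.035 m and z of wedge in the frame of yellow_bin below 0.007 m and horizontal distance between screw_carton and red_bin below 0.035 m and z of screw_carton in the frame of red_bin below 0.007 m and distance of each of offcut, sanding_block from where it was at the start of the episode below 0.02 m); the robot touches nothing.
It fails at once if the plain offcut (not part of the kit) was moved more than 20 mm (distance of offcut from where it was at the start of the episode above 0.02 m).
It fails at once if the sanding block (not part of the kit) was moved more than 20 mm (distance of sanding_block from where it was at the start of the episode above 0.02 m).
It also fails if it takes over 88 s, if anything falls off the work surface, if the arm or the gripper's body presses on something with over 40 N, if the wrist force passes 120 N, or if a joint passes its speed limit or range.

## Working session

There is one attempt and no reset: what is moved stays moved. The work goes in short steps, Python scripts to look and compute and a tool call to move; the robot and the scene stay as the last step left them, time stands still between calls to the robot, and variables do not carry over. Pictures are saved under pics/ and viewed, at most 15 in all, crops included, and the job is handed in when it is done.

Besides the shell and the picture viewer there is one more tool, called after "Call:" by a JSON object that holds its "name" and its "arguments". arm_command: Moves the arm, as the interface text tells. Its arguments: {"type":"object","properties":{"series":{"type":"array","items":{"type":"object","properties":{"tx":{"type":"number","minimum":-1,"maximum":1},"ty":{"type":"number","minimum":-1,"maximum":1},"tz":{"type":"number","minimum":-1,"maximum":1},"ax":{"type":"number","minimum":-1,"maximum":1},"ay":{"type":"number","minimum":-1,"maximum":1},"az":{"type":"number","minimum":-1,"maximum":1},"hand":{"type":"number"}}}},"force":{"type":"number"}},"required":["series"]}

```bash
ls; mkdir -p pics
cat > h.py <<'E'
from bench import robot
import numpy as np, cv2
from scipy.spatial.transform import Rotation as R
def save(f,n): cv2.imwrite('pics/'+n,f['img'][:,:,::-1])
def w(f,p): return (np.linalg.inv(f['world_to_cam'])@np.r_[p,1])[:3]
def ray(f,u,v,z):
    T=np.linalg.inv(f['world_to_cam']); d=T[:3,:3]@[(u-f['cx'])/f['fx'],(v-f['cy'])/f['fy'],1]; o=T[:3,3]
    return o+d*(z-o[2])/d[2]
def maskrect(f,m,z):
    "min-area rect of mask projected to plane z: centre, size, angle"
    vs,us=np.nonzero(m); P=np.array([ray(f,u,v,z)[:2] for u,v in zip(us,vs)],np.float32)
    return P,cv2.minAreaRect(P)
E
python3 - <<'E'
from h import *
s=robot.get_state(); print(s)
t=robot.grab_frame('top'); save(t,'top1.png')
c=robot.grab_frame('scene'); save(c,'scene1.png')
for n in ['spring_clamp','wedge','screw_carton','offcut','sanding_block','blue_bin','yellow_bin','red_bin']:
  for nm,f in (('top',t),('scene',c)):
    print(n,nm,[(np.round(w(f,d['location'])),round(d['p'],2)) for d in robot.find_in(n,f)[:2]],[(np.round(w(f,d['location'])),round(d['p'],2)) for d in robot.tip_of(n,f)[:1]])
  r=robot.trace(n,t)
  if r: 
    m=r[0]['mask'].astype(bool); vs,us=np.nonzero(m); h={'spring_clamp':20,'wedge':12,'screw_carton':46,'offcut':35,'sanding_block':29}.get(n,30)
    print('   ',r[0]['p'],us.mean(),vs.mean(),maskrect(t,m,h)[1])
print(np.linalg.inv(t['world_to_cam']).round(2),t['fx'])
E
```

```text
pics
{'time': 0.0, 'qpos': array([-1.23600717e+00,  4.23816458e-01,  1.63069316e+00,  1.12667011e-05,
        1.08861512e+00, -1.90137651e-02]), 'joint_vel': array([ 0.00023184,  0.00017432,  0.00023999,  0.00058263, -0.00106044,
        0.00017312]), 'joint_torque': array([ 5.20637004e-04, -5.44621575e+01, -2.73668522e+01,  6.42158627e-02,
        2.27620918e-02, -1.36981757e-04]), 'ee_pos': array([ 216.36788239, -585.7253375 ,  205.615708  ]), 'orientation': array([-7.57298205e-04,  9.84393870e-01,  1.75977615e-01, -1.15519727e-04]), 'wrist_force': array([-0.2782248 ,  0.03079108,  0.30329736]), 'ft_torque': array([-0.01014692, -0.01815803, -0.00245619]), 'finger_force': 0.0, 'gripper_width': 87.85064921849508}
spring_clamp top [(array([452., 155.,  15.]), 0.89)] [(array([451., 161.,  -1.]), 0.96)]
spring_clamp scene [(array([454., 164.,  13.]), 0.72)] [(array([454., 164.,  -2.]), 0.72)]
    0.82 258.42436974789916 280.11344537815125 ((452.6664733886719, 166.79286193847656), (93.66789245605469, 49.556461334228516), 4.82698917388916)
wedge top [(array([579., 264.,  14.]), 0.73), (ar
[... 1910 characters left out ...]
193603515625, -308.21856689453125), (141.768798828125, 104.60594940185547), 3.2118537425994873)
red_bin top [(array([ 548., -210.,   12.]), 0.67), (array([578., 264.,  13.]), 0.59)] [(array([ 547., -207.,   11.]), 0.89)]
red_bin scene [(array([ 539., -221.,   10.]), 0.8)] [(array([ 537., -207.,    5.]), 0.9)]
    0.86 422.9484571041031 242.56968463886062 ((542.4000854492188, -204.69436645507812), (146.02902221679688, 107.33002471923828), 4.130357265472412)
[[ 2.00000e-02 -9.90000e-01  1.70000e-01  3.44680e+02]
 [-1.00000e+00 -2.00000e-02  0.00000e+00  2.71000e+01]
 [-0.00000e+00 -1.70000e-01 -9.90000e-01  1.13733e+03]
 [ 0.00000e+00  0.00000e+00  0.00000e+00  1.00000e+00]] 504.80814443018994
```

View pics/top1.png

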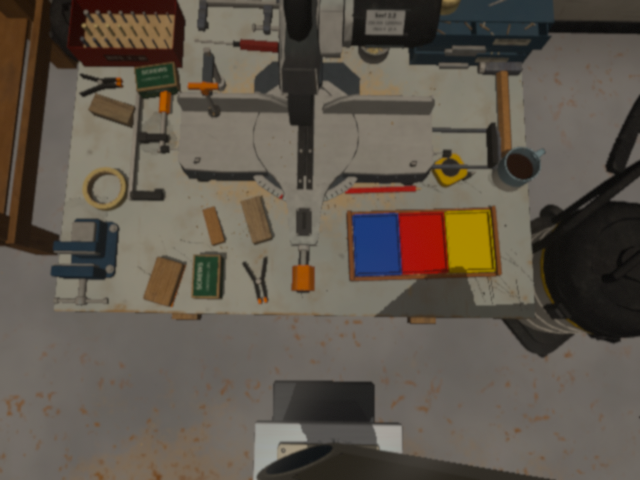

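View pics/scene1.png

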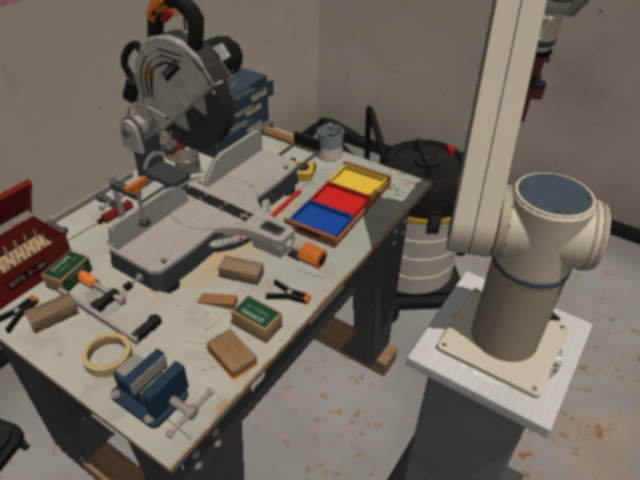

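The top view shows the clamp at (258,280), wedge (213,225), carton (208,275), offcut (256,220) and sanding block (164,281). The bins run blue, red, yellow at (376/423/469, 243). The scene view agrees with this, and the saw's orange knob is between the kit and the tote. Next I'm moving in for a close look.

Call:
{"name": "arm_command", "arguments": {"series": [{"tx":0.094,"ty":-0.108,"tz":-0.03},{"tx":0.094,"ty":-0.108,"tz":-0.03},{"tx":0.094,"ty":-0.108,"tz":-0.03},{"tx":0.094,"ty":-0.108,"tz":-0.03},{"tx":0.094,"ty":-0.108,"tz":-0.02},{"tx":0.094,"ty":-0.108,"tz":-0.02},{"tx":0.094,"ty":-0.108,"tz":-0.02},{"tx":0.094,"ty":-0.108,"tz":-0.02}]}}

```text
schema error: expected keys tx, ty, tz, ax, ay, az, hand
```

Call:
{"name": "arm_command", "arguments": {"series": [{"tx":0.094,"ty":-0.108,"tz":-0.02},{"tx":0.094,"ty":-0.108,"tz":-0.02},{"tx":0.094,"ty":-0.108,"tz":-0.02},{"tx":0.094,"ty":-0.108,"tz":-0.02},{"tx":0.094,"ty":-0.108,"tz":-0.02},{"tx":0.094,"ty":-0.108,"tz":-0.02},{"tx":0.094,"ty":-0.108,"tz":-0.02},{"tx":0.094,"ty":-0.108,"tz":-0.02}]}}

```text
schema error: expected keys tx, ty, tz, ax, ay, az, hand
```

Call:
{"name": "arm_command", "arguments": {"series": [{"tx":0.094,"ty":-0.108},{"tx":0.094,"ty":-0.108},{"tx":0.094,"ty":-0.108},{"tx":0.094,"ty":-0.108},{"tx":0.094,"ty":-0.108},{"tx":0.094,"ty":-0.108},{"tx":0.094,"ty":-0.108},{"tx":0.094,"ty":-0.108}]}}

```text
schema error: expected keys tx, ty, tz, ax, ay, az, hand
```

Call:
{"name": "arm_command", "arguments": {"series": [{"tx":0.094,"ty":-0.108,"tz":-0.03,"ax":0,"ay":0,"az":0,"hand":1},{"tx":0.094,"ty":-0.108,"tz":-0.03,"ax":0,"ay":0,"az":0,"hand":1},{"tx":0.094,"ty":-0.108,"tz":-0.03,"ax":0,"ay":0,"az":0,"hand":1},{"tx":0.094,"ty":-0.108,"tz":-0.03,"ax":0,"ay":0,"az":0,"hand":1},{"tx":0.094,"ty":-0.108,"tz":-0.02,"ax":0,"ay":0,"az":0,"hand":1},{"tx":0.094,"ty":-0.108,"tz":-0.02,"ax":0,"ay":0,"az":0,"hand":1},{"tx":0.094,"ty":-0.108,"tz":-0.02,"ax":0,"ay":0,"az":0,"hand":1},{"tx":0.094,"ty":-0.108,"tz":-0.02,"ax":0,"ay":0,"az":0,"hand":1}]}}

```text
time: 2.77
ee_pos: [318.3, -316.9, 256.8]
orientation: [0.0, 0.984, 0.176, 0.0]
wrist_force: [1.3, -0.2, 0.7]
gripper_width: 87.8
finger_force: 0.0
```

Call:
{"name": "arm_command", "arguments": {"series": [{"tx":0.094,"ty":-0.108,"tz":-0.02,"ax":0,"ay":0,"az":0,"hand":1},{"tx":0.094,"ty":-0.108,"tz":-0.02,"ax":0,"ay":0,"az":0,"hand":1},{"tx":0.094,"ty":-0.108,"tz":-0.02,"ax":0,"ay":0,"az":0,"hand":1},{"tx":0.094,"ty":-0.108,"tz":-0.02,"ax":0,"ay":0,"az":0,"hand":1},{"tx":0.094,"ty":-0.108,"tz":-0.02,"ax":0,"ay":0,"az":0,"hand":1},{"tx":0.094,"ty":-0.108,"tz":-0.02,"ax":0,"ay":0,"az":0,"hand":1},{"tx":0.094,"ty":-0.108,"tz":-0.02,"ax":0,"ay":0,"az":0,"hand":1},{"tx":0.094,"ty":-0.108,"tz":-0.02,"ax":0,"ay":0,"az":0,"hand":1}]}}

```text
time: 3.43
ee_pos: [419.9, -49.0, 297.0]
orientation: [0.0, 0.984, 0.176, 0.0]
wrist_force: [0.9, -0.4, -0.0]
gripper_width: 87.7
finger_force: 0.0
```

Call:
{"name": "arm_command", "arguments": {"series": [{"tx":0.094,"ty":-0.108,"tz":0,"ax":0,"ay":0,"az":0,"hand":1},{"tx":0.094,"ty":-0.108,"tz":0,"ax":0,"ay":0,"az":0,"hand":1},{"tx":0.094,"ty":-0.108,"tz":0,"ax":0,"ay":0,"az":0,"hand":1},{"tx":0.094,"ty":-0.108,"tz":0,"ax":0,"ay":0,"az":0,"hand":1},{"tx":0.094,"ty":-0.108,"tz":0,"ax":0,"ay":0,"az":0,"hand":1},{"tx":0.094,"ty":-0.108,"tz":0,"ax":0,"ay":0,"az":0,"hand":1},{"tx":0.094,"ty":-0.108,"tz":0,"ax":0,"ay":0,"az":0,"hand":1},{"tx":0.094,"ty":-0.108,"tz":0,"ax":0,"ay":0,"az":0,"hand":1}]}}

```text
time: 4.1
ee_pos: [521.4, 218.9, 296.5]
orientation: [0.0, 0.984, 0.176, 0.0]
wrist_force: [0.3, -0.5, -0.8]
gripper_width: 87.6
finger_force: 0.0
```

```bash
cat >> h.py <<'E'
H={'spring_clamp':20,'wedge':13,'screw_carton':46,'offcut':35,'sanding_block':29}
def wrist():
    s=robot.get_state(); f=robot.grab_frame('wrist')
    T=np.eye(4); q=s['orientation']; T[:3,:3]=R.from_quat(np.r_[q[1:],q[0]]).as_matrix(); T[:3,3]=s['ee_pos']
    f['world_to_cam']=np.linalg.inv(T@f['T_tool_cam']); return s,f
def look(f,names):
    for n in names:
        d=robot.tip_of(n,f)[:1]; r=robot.trace(n,f)[:1]
        print(n,[(np.round(w(f,x['location'])),round(x['p'],2)) for x in d])
        if r:
            P,rc=maskrect(f,r[0]['mask'],H.get(n,30)); vs,us=np.nonzero(r[0]['mask'])
            print('   p%.2f px(%.0f,%.0f) rect c=(%.0f,%.0f) size=(%.0f,%.0f) ang=%.1f mean=%s edge=%s'%(r[0]['p'],us.mean(),vs.mean(),*rc[0],*rc[1],rc[2],P.mean(0).round(),(us.min(),us.max(),vs.min(),vs.max())))
E
python3 - <<'E'
from h import *
s,f=wrist(); save(f,'w1.png'); print(f['T_tool_cam'].round(1),f['fx'])
look(f,['spring_clamp','wedge','screw_carton','offcut','sanding_block'])
E
```

```text
[[   0.    -1.    -0.3   70.7]
 [   1.     0.     0.     0.5]
 [  -0.    -0.3    1.  -178.2]
 [   0.     0.     0.     1. ]] 403.7828073250199
spring_clamp [(array([453., 159.,  -1.]), 0.89)]
   p0.81 px(349,264) rect c=(457,162) size=(100,54) ang=13.2 mean=[458. 160.] edge=(np.int64(330), np.int64(376), np.int64(221), np.int64(304))
wedge [(array([582., 273.,   3.]), 0.59)]
   p0.98 px(299,130) rect c=(580,267) size=(91,32) ang=20.0 mean=[581. 268.] edge=(np.int64(284), np.int64(313), np.int64(88), np.int64(173))
screw_carton [(array([456., 268.,  -3.]), 0.65)]
   p0.87 px(259,231) rect c=(465,271) size=(102,61) ang=0.1 mean=[466. 271.] edge=(np.int64(221), np.int64(298), np.int64(182), np.int64(281))
offcut [(array([592., 172.,  -2.]), 0.81)]
sanding_block [(array([448., 373.,  -6.]), 0.72)]
   p0.60 px(178,208) rect c=(454,366) size=(65,105) ang=74.6 mean=[455. 366.] edge=(np.int64(132), np.int64(225), np.int64(158), np.int64(258))
```

View pics/w1.png

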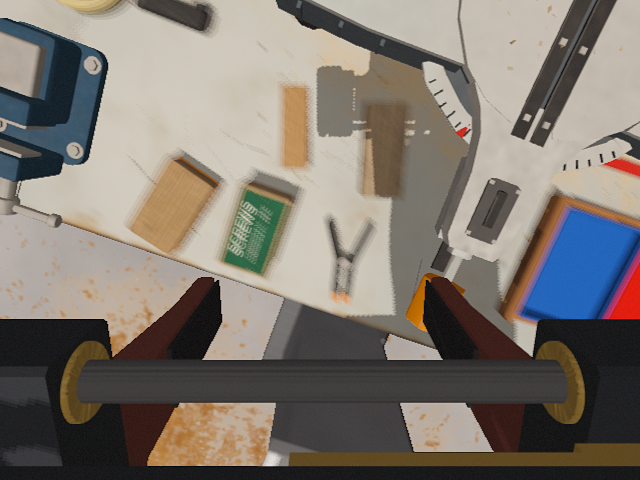

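The close view shows the clamp with its orange tips at (342,297) and handle ends at (333,220) and (370,222). The wedge is at (296,127), the carton at (259,225) and the saw knob at (440,295). Now the clamp axis and the wedge's thick end.

Run:
```python
from h import *
im=cv2.imread('pics/w1.png'); t=cv2.imread('pics/top1.png'); c=cv2.imread('pics/scene1.png')
a=cv2.resize(im[70:320,270:390],None,fx=2.2,fy=2.2,interpolation=2)
b=cv2.resize(c[250:340,180:330],None,fx=3.5,fy=3.5,interpolation=2)
o=np.zeros((600,800,3),np.uint8); o[:550,:264]=a; o[:315,270:795]=b
cv2.imwrite('pics/crop1.png',o)
s=robot.get_state()
f=robot.grab_frame('wrist'); q=s['orientation'];T=np.eye(4);T[:3,:3]=R.from_quat(np.r_[q[1:],q[0]]).as_matrix(); T[:3,3]=s['ee_pos'];f['world_to_cam']=np.linalg.inv(T@f['T_tool_cam'])
for n,u,v,z in [('tip',342,297,12),('h1',333,220,12),('h2',370,222,12),('piv',345,258,12),('knob',443,285,40),('knob0',443,285,0),('knob',425,325,40),('wTop',295,87,10),('wBot',298,166,10)]: print(n,ray(f,u,v,z).round())
```

```text
tip [412. 149.  12.]
h1 [499. 194.  12.]
h2 [512. 152.  12.]
piv [461. 164.  12.]
knob [477.  51.  40.]
knob0 [467.  34.   0.]
knob [424.  50.  40.]
wTop [622. 284.  10.]
wBot [544. 253.  10.]
```

View pics/crop1.png

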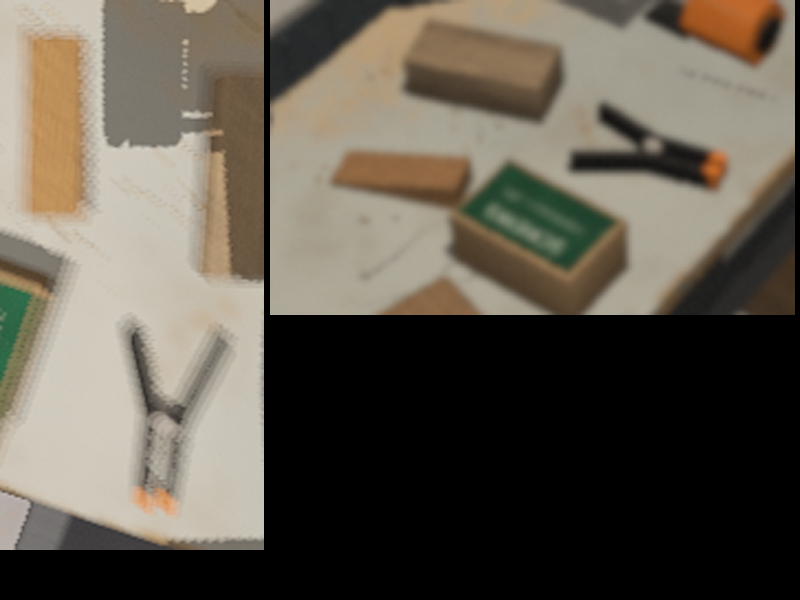

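The wedge's thick end points toward the robot (−x). I'll take the wedge first, because the tool's yaw already matches it.

Call:
{"name": "arm_command", "arguments": {"force": 20, "series": [{"tx":0.0625,"ty":-0.025,"tz":0.13,"ax":0,"ay":0,"az":0,"hand":0.25},{"tx":0.0625,"ty":-0.025,"tz":0.13,"ax":0,"ay":0,"az":0,"hand":0.25},{"tx":0.0625,"ty":-0.025,"tz":0.13,"ax":0,"ay":0,"az":0,"hand":0.25},{"tx":0.0625,"ty":-0.025,"tz":0.13,"ax":0,"ay":0,"az":0,"hand":0.25},{"tx":0,"ty":0,"tz":0.13,"ax":0,"ay":0,"az":0,"hand":0.25},{"tx":0,"ty":0,"tz":0.13,"ax":0,"ay":0,"az":0,"hand":0.25},{"tx":0,"ty":0,"tz":0.05,"ax":0,"ay":0,"az":0,"hand":0.25},{"tx":0,"ty":0,"tz":0,"ax":0,"ay":0,"az":0,"hand":0.25}]}}

```text
time: 5.37
ee_pos: [568.8, 260.8, 85.6]
orientation: [0.001, 0.984, 0.176, -0.003]
wrist_force: [-0.6, 0.7, 0.1]
gripper_width: 54.8
finger_force: 0.0
```

Run:
```python
from h import *
s,f=wrist(); save(f,'w2.png'); print(s['ee_pos'])
look(f,['wedge'])
```

```text
[568.79601104 260.81193339  85.62793061]
wedge [(array([584., 270.,   3.]), 0.65)]
   p0.76 px(317,222) rect c=(579,268) size=(95,31) ang=20.1 mean=[581. 268.] edge=(np.int64(292), np.int64(341), np.int64(150), np.int64(296))
```

View pics/w2.png

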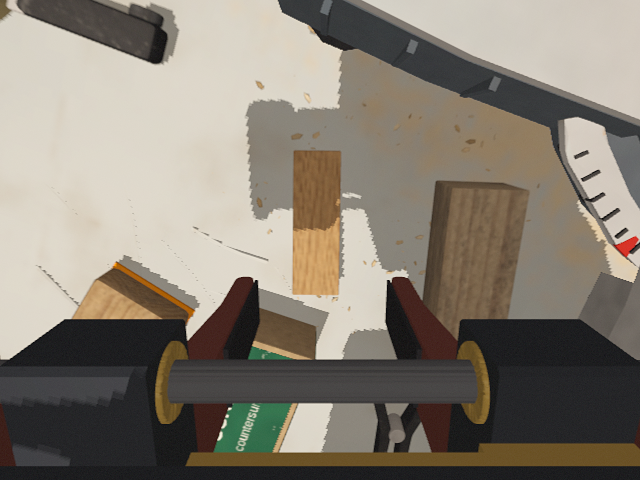

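The wedge lies straight between the fingers, at u 293 to 341, with the finger centre at about 322. The way down is clear, so I'm descending and closing.

Call:
{"name": "arm_command", "arguments": {"series": [{"tx":0.012,"ty":-0.008,"tz":0.1,"ax":0,"ay":0,"az":0,"hand":0.25},{"tx":0,"ty":0,"tz":0.1,"ax":0,"ay":0,"az":0,"hand":0.25},{"tx":0,"ty":0,"tz":0.04,"ax":0,"ay":0,"az":0,"hand":0.25},{"tx":0,"ty":0,"tz":0,"ax":0,"ay":0,"az":0,"hand":0.25},{"tx":0,"ty":0,"tz":0,"ax":0,"ay":0,"az":0,"hand":-1},{"tx":0,"ty":0,"tz":0,"ax":0,"ay":0,"az":0,"hand":-1},{"tx":0,"ty":0,"tz":0,"ax":0,"ay":0,"az":0,"hand":-1},{"tx":0,"ty":0,"tz":0,"ax":0,"ay":0,"az":0,"hand":-1}]}}

```text
time: 6.18
ee_pos: [574.1, 265.4, 30.3]
orientation: [-0.0, 0.984, 0.176, 0.001]
wrist_force: [-0.3, -0.1, -0.1]
gripper_width: 32.0
finger_force: 0.0
```

Call:
{"name": "arm_command", "arguments": {"series": [{"tx":0,"ty":0,"tz":0,"ax":0,"ay":0,"az":0,"hand":-1},{"tx":0,"ty":0,"tz":0,"ax":0,"ay":0,"az":0,"hand":-1}]}}

```text
time: 6.35
ee_pos: [573.5, 265.2, 29.4]
orientation: [-0.0, 0.984, 0.176, 0.0]
wrist_force: [0.0, -0.5, 0.4]
gripper_width: 18.6
finger_force: 0.0
```

Run:
```python
from h import *
s,f=wrist(); save(f,'w3.png'); print(s['ee_pos'],s['gripper_width'],s['finger_force'])
look(f,['wedge'])
```

```text
[573.45943112 265.16395193  29.44876534] 18.579174553854134 0.0
wedge [(array([585., 271.,   2.]), 0.79)]
   p0.84 px(321,252) rect c=(579,268) size=(96,30) ang=19.9 mean=[584. 269.] edge=(np.int64(290), np.int64(350), np.int64(169), np.int64(349))
```

View pics/w3.png

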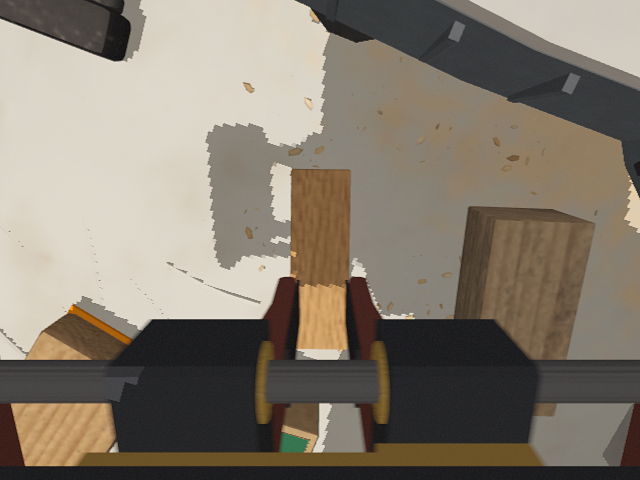

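The fingers now straddle the wedge's thick half, u 298 to 348. I'll let the grip settle before judging the width.

Call:
{"name": "arm_command", "arguments": {"series": [{"tx":0,"ty":0,"tz":0.0,"ax":0,"ay":0,"az":0,"hand":-1},{"tx":0,"ty":0,"tz":0,"ax":0,"ay":0,"az":0,"hand":-1},{"tx":0,"ty":0,"tz":0,"ax":0,"ay":0,"az":0,"hand":-1}]}}

```text
time: 6.75
ee_pos: [573.2, 265.0, 28.8]
orientation: [0.0, 0.984, 0.176, -0.0]
wrist_force: [-0.9, -0.1, 0.2]
gripper_width: 0.4
finger_force: 0.0
```

Run:
```python
from h import *
s,f=wrist(); save(f,'w4.png'); print(s['ee_pos'],s['gripper_width'],s['finger_force'],robot.tip_reach,s['wrist_force'])
look(f,['wedge'])
print([a for a in dir(robot) if a[0]!='_'])
```

```text
[573.17609748 265.00497576  28.79639627] 0.35652924041087786 0.0 22.0 [-0.86414729 -0.07584679  0.23513771]
wedge [(array([585., 269.,   3.]), 0.74)]
   p0.90 px(319,227) rect c=(587,270) size=(80,31) ang=18.1 mean=[597. 275.] edge=(np.int64(289), np.int64(350), np.int64(168), np.int64(321))
['PlanningError', 'find_in', 'finish_job', 'get_state', 'grab_frame', 'tip_of', 'tip_reach', 'trace']
```

View pics/w4.png

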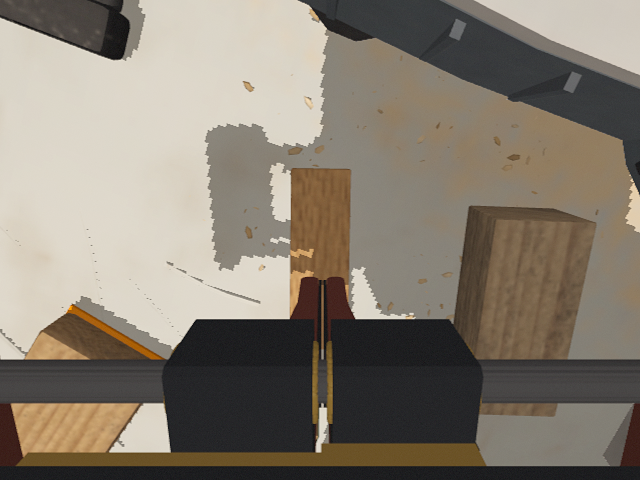

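Run:
```python
from h import *
s,f=wrist(); print(f['T_tool_cam'].round(4),s['ee_pos'])
Ti=np.linalg.inv(f['T_tool_cam'])
for p in [(10,0,22),(-10,0,22),(0,0,22),(10,0,3),(10,0,-10),(0,0,0)]:
    c=Ti@np.r_[p,1]; print(p,(f['cx']+f['fx']*c[0]/c[2]).round(),(f['cy']+f['fy']*c[1]/c[2]).round(),c[2].round())
print('wedge length hypotheses')
for a,b in((4,22),(22,4),(4,4),(22,22)):
    A=ray(f,320,169,a);B=ray(f,322,349,b);print(a,b,np.hypot(*(A-B)[:2]).round(1),A.round(),B.round(), 'wfar',np.hypot(*(ray(f,291,169,a)-ray(f,350.5,169,a))[:2]).round(1),'wnear',np.hypot(*(ray(f,297,340,b)-ray(f,348,340,b))[:2]).round(1))
```

```text
[[ 1.00000e-03 -9.66100e-01 -2.58300e-01  7.07494e+01]
 [ 1.00000e+00  9.00000e-04  6.00000e-04  5.06800e-01]
 [-4.00000e-04 -2.58300e-01  9.66100e-01 -1.78219e+02]
 [ 0.00000e+00  0.00000e+00  0.00000e+00  1.00000e+00]] [573.17878216 265.01621198  28.82472477]
(10, 0, 22) 321.0 254.0 209.0
(-10, 0, 22) 321.0 290.0 214.0
(0, 0, 22) 321.0 272.0 212.0
(10, 0, 3) 321.0 266.0 191.0
(10, 0, -10) 321.0 275.0 178.0
(0, 0, 0) 321.0 288.0 190.0
wedge length hypotheses
4 22 89.4 [623. 284.   4.] [539. 252.  22.] wfar 29.6 wnear 25.9
22 4 101.3 [624. 284.  22.] [530. 248.   4.] wfar 27.0 wnear 28.4
4 4 99.8 [623. 284.   4.] [530. 248.   4.] wfar 29.6 wnear 28.4
22 22 90.9 [624. 284.  22.] [539. 252.  22.] wfar 27.0 wnear 25.9
```

The fingers closed right above the wedge without touching it, and the pad ends in the image look nearer to the camera than the stated 22 mm reach. I'll open and go down in small steps, watching the wrist force.

Call:
{"name": "arm_command", "arguments": {"series": [{"tx":0,"ty":0,"tz":0,"ax":0,"ay":0,"az":0,"hand":0.25},{"tx":0,"ty":0,"tz":0,"ax":0,"ay":0,"az":0,"hand":0.25},{"tx":0,"ty":0,"tz":0,"ax":0,"ay":0,"az":0,"hand":0.25},{"tx":0,"ty":0,"tz":0,"ax":0,"ay":0,"az":0,"hand":0.25},{"tx":0,"ty":0,"tz":0.012,"ax":0,"ay":0,"az":0,"hand":0.25},{"tx":0,"ty":0,"tz":0.008,"ax":0,"ay":0,"az":0,"hand":0.25},{"tx":0,"ty":0,"tz":0,"ax":0,"ay":0,"az":0,"hand":0.25}]}}

```text
time: 7.53
ee_pos: [572.8, 264.8, 23.3]
orientation: [0.0, 0.984, 0.176, -0.0]
wrist_force: [1.2, -0.2, -0.1]
gripper_width: 43.6
finger_force: 0.0
```

Call:
{"name": "arm_command", "arguments": {"series": [{"tx":0,"ty":0,"tz":0.008,"ax":0,"ay":0,"az":0,"hand":0.25},{"tx":0,"ty":0,"tz":0,"ax":0,"ay":0,"az":0,"hand":0.25}]}}

```text
time: 7.7
ee_pos: [573.0, 264.9, 21.5]
orientation: [0.0, 0.984, 0.176, -0.0]
wrist_force: [0.0, -0.0, 0.2]
gripper_width: 54.1
finger_force: 0.0
```

Call:
{"name": "arm_command", "arguments": {"series": [{"tx":0,"ty":0,"tz":0.012,"ax":0,"ay":0,"az":0,"hand":0.25},{"tx":0,"ty":0,"tz":0,"ax":0,"ay":0,"az":0,"hand":0.25}]}}

```text
time: 7.87
ee_pos: [573.0, 264.9, 18.4]
orientation: [0.0, 0.984, 0.176, -0.0]
wrist_force: [-0.5, 0.2, 1.0]
gripper_width: 55.1
finger_force: 0.0
```

Run:
```python
from h import *
s,f=wrist(); print(s['ee_pos'],s['wrist_force'])
c=cv2.resize(f['img'][230:400,180:460,::-1],None,fx=2.5,fy=2.5,interpolation=2); cv2.imwrite('pics/c5.png',c)
```

```text
[572.95091541 264.90208507  18.36920461] [-0.53977149  0.18328757  0.95257613]
```

View pics/c5.png

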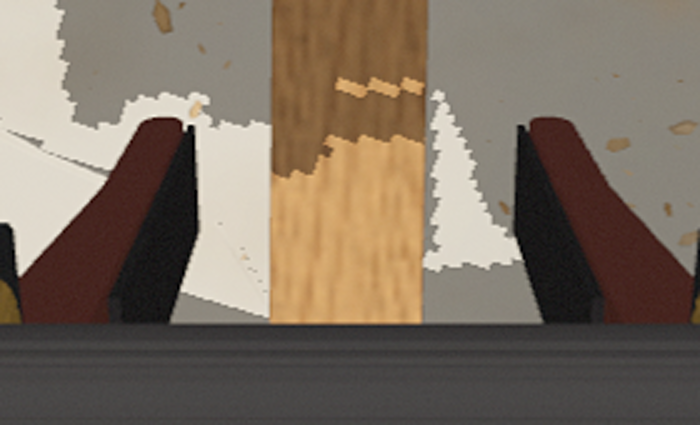

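The pad-tip edge runs from (257,281) to (258,322), with a half-gap of 65 px for a 27.5 mm half-opening. That puts the real fingertips near tool z = −16, not +22, which explains the miss. I'll keep going down step by step with force checks.

Call:
{"name": "arm_command", "arguments": {"series": [{"tx":0,"ty":0,"tz":0.03,"ax":0,"ay":0,"az":0,"hand":0.25},{"tx":0,"ty":0,"tz":0.02,"ax":0,"ay":0,"az":0,"hand":0.25},{"tx":0,"ty":0,"tz":0,"ax":0,"ay":0,"az":0,"hand":0.25}]}}

```text
time: 8.17
ee_pos: [572.3, 264.6, 5.0]
orientation: [0.0, 0.984, 0.176, -0.001]
wrist_force: [0.6, -0.6, 0.7]
gripper_width: 54.8
finger_force: 0.0
```

Call:
{"name": "arm_command", "arguments": {"series": [{"tx":0,"ty":0,"tz":0.02,"ax":0,"ay":0,"az":0,"hand":0.25},{"tx":0,"ty":0,"tz":0.02,"ax":0,"ay":0,"az":0,"hand":0.25},{"tx":0,"ty":0,"tz":0.01,"ax":0,"ay":0,"az":0,"hand":0.25},{"tx":0,"ty":0,"tz":0,"ax":0,"ay":0,"az":0,"hand":0.25}]}}

```text
time: 8.5
ee_pos: [572.7, 264.8, -7.0]
orientation: [0.0, 0.984, 0.176, -0.001]
wrist_force: [-1.0, 0.4, -0.0]
gripper_width: 54.4
finger_force: 0.0
```

Call:
{"name": "arm_command", "arguments": {"series": [{"tx":0,"ty":0,"tz":0,"ax":0,"ay":0,"az":0,"hand":-1},{"tx":0,"ty":0,"tz":0,"ax":0,"ay":0,"az":0,"hand":-1},{"tx":0,"ty":0,"tz":0,"ax":0,"ay":0,"az":0,"hand":-1},{"tx":0,"ty":0,"tz":0,"ax":0,"ay":0,"az":0,"hand":-1},{"tx":0,"ty":0,"tz":0,"ax":0,"ay":0,"az":0,"hand":-1},{"tx":0,"ty":0,"tz":0,"ax":0,"ay":0,"az":0,"hand":-1}]}}

```text
time: 9.0
ee_pos: [573.4, 265.1, -5.9]
orientation: [-0.0, 0.984, 0.176, 0.0]
wrist_force: [-1.0, 0.3, 1.7]
gripper_width: 29.7
finger_force: 20.0
```

The grip is on the wedge (29.7 mm, 20 N), but the pads overlap it by only a few mm. I'll regrasp 6 mm lower.

Call:
{"name": "arm_command", "arguments": {"series": [{"tx":0,"ty":0,"tz":0,"ax":0,"ay":0,"az":0,"hand":0},{"tx":0,"ty":0,"tz":0,"ax":0,"ay":0,"az":0,"hand":0},{"tx":0,"ty":0,"tz":0.012,"ax":0,"ay":0,"az":0,"hand":0},{"tx":0,"ty":0,"tz":0.012,"ax":0,"ay":0,"az":0,"hand":0},{"tx":0,"ty":0,"tz":0,"ax":0,"ay":0,"az":0,"hand":-1},{"tx":0,"ty":0,"tz":0,"ax":0,"ay":0,"az":0,"hand":-1},{"tx":0,"ty":0,"tz":0,"ax":0,"ay":0,"az":0,"hand":-1},{"tx":0,"ty":0,"tz":0,"ax":0,"ay":0,"az":0,"hand":-1}]}}

```text
time: 9.67
ee_pos: [573.2, 265.0, -12.2]
orientation: [0.0, 0.984, 0.176, -0.0]
wrist_force: [-0.2, 0.1, 0.6]
gripper_width: 29.9
finger_force: 20.0
```

Call:
{"name": "arm_command", "arguments": {"series": [{"tx":0,"ty":0,"tz":-0.02,"ax":0,"ay":0,"az":0,"hand":-1},{"tx":0,"ty":0,"tz":-0.1,"ax":0,"ay":0,"az":0,"hand":-1},{"tx":0,"ty":0,"tz":-0.15,"ax":0,"ay":0,"az":0,"hand":-1},{"tx":0,"ty":0,"tz":-0.15,"ax":0,"ay":0,"az":0,"hand":-1},{"tx":0,"ty":0,"tz":-0.15,"ax":0,"ay":0,"az":0,"hand":-1},{"tx":0,"ty":0,"tz":-0.15,"ax":0,"ay":0,"az":0,"hand":-1},{"tx":0,"ty":0,"tz":-0.13,"ax":0,"ay":0,"az":0,"hand":-1},{"tx":0,"ty":0,"tz":0,"ax":0,"ay":0,"az":0,"hand":-1}]}}

```text
time: 10.33
ee_pos: [577.0, 266.7, 208.6]
orientation: [-0.001, 0.984, 0.176, 0.006]
wrist_force: [0.6, 0.4, -0.1]
gripper_width: 30.0
finger_force: 20.0
```

Run:
```python
from h import *
s,f=wrist(); save(f,'w6.png'); print(s['ee_pos'],s['gripper_width'],s['finger_force'])
look(f,['wedge'])
t=robot.grab_frame('top')
a=robot.find_in('offcut',t)[:1]; print(w(t,a[0]['location']) if a else 0)
```

```text
[576.99454611 266.7261658  208.64966707] 30.021181361808956 19.99996092868969
wedge [(array([590., 271., 225.]), 0.98)]
   p0.96 px(322,267) rect c=(522,245) size=(188,74) ang=20.3 mean=[525. 247.] edge=(np.int64(285), np.int64(359), np.int64(176), np.int64(359))
[589.05551921 167.82554271  31.62043088]
```

The wedge is held and off the bench. I'm carrying it to above the yellow bin and turning it to the bin's yaw.

Call:
{"name": "arm_command", "arguments": {"series": [{"tx":-0.062,"ty":0.1405,"tz":0,"ax":0,"ay":0,"az":0,"hand":-1},{"tx":-0.062,"ty":0.1405,"tz":0,"ax":0,"ay":0,"az":0,"hand":-1},{"tx":-0.062,"ty":0.1405,"tz":0,"ax":0,"ay":0,"az":0,"hand":-1},{"tx":-0.062,"ty":0.1405,"tz":0,"ax":0,"ay":0,"az":0,"hand":-1},{"tx":-0.062,"ty":0.1405,"tz":0,"ax":0,"ay":0,"az":0,"hand":-1},{"tx":-0.062,"ty":0.1405,"tz":0,"ax":0,"ay":0,"az":0,"hand":-1},{"tx":-0.062,"ty":0.1405,"tz":0,"ax":0,"ay":0,"az":0,"hand":-1},{"tx":-0.062,"ty":0.1405,"tz":0,"ax":0,"ay":0,"az":0,"hand":-1}]}}

```text
time: 11.25
ee_pos: [552.7, -43.2, 198.6]
orientation: [-0.0, 0.984, 0.176, -0.002]
wrist_force: [1.1, -0.5, -0.8]
gripper_width: 29.9
finger_force: 20.0
```

Call:
{"name": "arm_command", "arguments": {"series": [{"tx":-0.062,"ty":0.1405,"tz":0,"ax":0,"ay":0,"az":0,"hand":-1},{"tx":-0.062,"ty":0.1405,"tz":0,"ax":0,"ay":0,"az":0,"hand":-1},{"tx":-0.062,"ty":0.1405,"tz":0,"ax":0,"ay":0,"az":0,"hand":-1},{"tx":-0.062,"ty":0.1405,"tz":0,"ax":0,"ay":0,"az":0,"hand":-1},{"tx":-0.062,"ty":0.1405,"tz":0,"ax":0,"ay":0,"az":0,"hand":-1},{"tx":-0.062,"ty":0.1405,"tz":0,"ax":0,"ay":0,"az":0,"hand":-1},{"tx":-0.062,"ty":0.1405,"tz":0,"ax":0,"ay":0,"az":0,"hand":-1}]}}

```text
time: 11.83
ee_pos: [536.2, -311.1, 198.4]
orientation: [-0.001, 0.984, 0.176, -0.001]
wrist_force: [0.5, 0.3, -0.7]
gripper_width: 30.1
finger_force: 20.0
```

Call:
{"name": "arm_command", "arguments": {"series": [{"tx":0,"ty":0,"tz":0,"ax":0,"ay":0,"az":0.064,"hand":-1},{"tx":0,"ty":0,"tz":0,"ax":0,"ay":0,"az":0.064,"hand":-1},{"tx":0,"ty":0,"tz":0,"ax":0,"ay":0,"az":0.064,"hand":-1},{"tx":0,"ty":0,"tz":0,"ax":0,"ay":0,"az":0,"hand":-1},{"tx":0,"ty":0,"tz":0,"ax":0,"ay":0,"az":0,"hand":-1}]}}

```text
time: 12.25
ee_pos: [536.9, -309.4, 198.8]
orientation: [-0.001, 1.0, 0.028, -0.001]
wrist_force: [0.7, -0.5, 0.2]
gripper_width: 30.0
finger_force: 20.0
```

Run:
```python
from h import *
s,f=wrist(); save(f,'w7.png'); print(s['ee_pos'],s['gripper_width'],s['finger_force'],s['orientation'])
look(f,['wedge','yellow_bin','red_bin','blue_bin'])
```

```text
[ 536.8981295  -309.39651792  198.76319144] 30.017240426392522 20.00021930783987 [-7.53277496e-04  9.99619421e-01  2.75504987e-02 -1.18962229e-03]
wedge [(array([ 548., -308.,  213.]), 0.76)]
   p0.69 px(323,267) rect c=(478,-314) size=(186,73) ang=2.9 mean=[ 482. -313.] edge=(np.int64(285), np.int64(360), np.int64(175), np.int64(360))
yellow_bin []
   p0.59 px(326,175) rect c=(551,-311) size=(140,103) ang=3.0 mean=[ 571. -311.] edge=(np.int64(263), np.int64(387), np.int64(116), np.int64(276))
red_bin [(array([ 544., -206.,    7.]), 0.71)]
   p0.87 px(205,194) rect c=(546,-208) size=(139,104) ang=3.2 mean=[ 549. -208.] edge=(np.int64(137), np.int64(268), np.int64(116), np.int64(275))
blue_bin [(array([ 539., -104.,   12.]), 0.96)]
   p0.58 px(85,194) rect c=(540,-104) size=(139,104) ang=3.0 mean=[ 543. -104.] edge=(np.int64(12), np.int64(153), np.int64(116), np.int64(275))
```

View pics/w7.png

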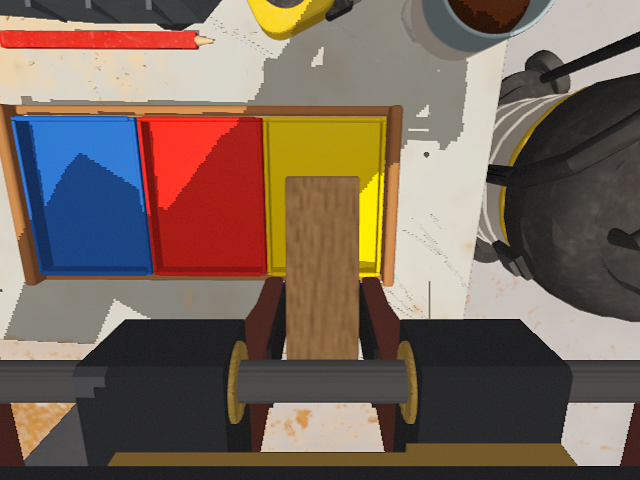

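Yellow bin is at (326,175) directly under the held wedge, with red at (205,194) and blue at (85,194). Lowering now.

Call:
{"name": "arm_command", "arguments": {"series": [{"tx":0.016,"ty":0.004,"tz":0.13,"ax":0,"ay":0,"az":0,"hand":-1},{"tx":0,"ty":0,"tz":0.14,"ax":0,"ay":0,"az":0,"hand":-1},{"tx":0,"ty":0,"tz":0.14,"ax":0,"ay":0,"az":0,"hand":-1},{"tx":0,"ty":0,"tz":0.14,"ax":0,"ay":0,"az":0,"hand":-1},{"tx":0,"ty":0,"tz":0.12,"ax":0,"ay":0,"az":0,"hand":-1},{"tx":0,"ty":0,"tz":0.08,"ax":0,"ay":0,"az":0,"hand":-1},{"tx":0,"ty":0,"tz":0,"ax":0,"ay":0,"az":0,"hand":-1},{"tx":0,"ty":0,"tz":0,"ax":0,"ay":0,"az":0,"hand":-1}]}}

```text
time: 13.37
ee_pos: [541.1, -310.2, 12.2]
orientation: [-0.001, 1.0, 0.026, -0.001]
wrist_force: [0.5, -0.0, -0.4]
gripper_width: 29.8
finger_force: 20.0
```

Call:
{"name": "arm_command", "arguments": {"series": [{"tx":0,"ty":0,"tz":0.02,"ax":0,"ay":0,"az":0,"hand":-1},{"tx":0,"ty":0,"tz":0.016,"ax":0,"ay":0,"az":0,"hand":-1},{"tx":0,"ty":0,"tz":0,"ax":0,"ay":0,"az":0,"hand":-1},{"tx":0,"ty":0,"tz":0,"ax":0,"ay":0,"az":0,"hand":-1}]}}

```text
time: 13.7
ee_pos: [542.2, -310.9, 4.8]
orientation: [0.0, 1.0, 0.026, 0.001]
wrist_force: [-0.6, 0.5, -0.2]
gripper_width: 30.0
finger_force: 20.0
```

Call:
{"name": "arm_command", "arguments": {"series": [{"tx":0,"ty":0,"tz":0.01,"ax":0,"ay":0,"az":0,"hand":-1},{"tx":0,"ty":0,"tz":0,"ax":0,"ay":0,"az":0,"hand":-1},{"tx":0,"ty":0,"tz":0,"ax":0,"ay":0,"az":0,"hand":-1}]}}

```text
time: 13.95
ee_pos: [541.8, -310.6, 1.6]
orientation: [0.0, 1.0, 0.026, 0.0]
wrist_force: [-0.1, -1.0, -0.2]
gripper_width: 29.6
finger_force: 20.0
```

Call:
{"name": "arm_command", "arguments": {"series": [{"tx":0,"ty":0,"tz":0,"ax":0,"ay":0,"az":0,"hand":0},{"tx":0,"ty":0,"tz":0,"ax":0,"ay":0,"az":0,"hand":0},{"tx":0,"ty":0,"tz":0,"ax":0,"ay":0,"az":0,"hand":0},{"tx":0,"ty":0,"tz":-0.06,"ax":0,"ay":0,"az":0,"hand":0},{"tx":0,"ty":0,"tz":-0.15,"ax":0,"ay":0,"az":0,"hand":0},{"tx":0,"ty":0,"tz":-0.15,"ax":0,"ay":0,"az":0,"hand":0},{"tx":0,"ty":0,"tz":-0.15,"ax":0,"ay":0,"az":0,"hand":0.3},{"tx":0,"ty":0,"tz":-0.15,"ax":0,"ay":0,"az":0,"hand":0.3}]}}

```text
time: 14.62
ee_pos: [541.5, -310.4, 169.2]
orientation: [0.0, 1.0, 0.026, 0.0]
wrist_force: [0.4, -0.2, 0.1]
gripper_width: 54.0
finger_force: 0.0
```

Call:
{"name": "arm_command", "arguments": {"series": [{"tx":0,"ty":0,"tz":-0.14,"ax":0,"ay":0,"az":0,"hand":0.3},{"tx":0,"ty":0,"tz":0,"ax":0,"ay":0,"az":0,"hand":0.3}]}}

```text
time: 14.78
ee_pos: [545.5, -312.8, 210.6]
orientation: [0.004, 1.0, 0.026, 0.006]
wrist_force: [1.4, -0.9, 0.1]
gripper_width: 56.6
finger_force: 0.0
```

Run:
```python
from h import *
s,f=wrist(); save(f,'w8.png'); print(s['ee_pos'],s['gripper_width'])
look(f,['wedge','yellow_bin'])
```

```text
[ 545.48361821 -312.79248925  210.63587296] 56.63284085777526
wedge [(array([ 554., -310.,   17.]), 0.83)]
   p0.68 px(318,208) rect c=(547,-311) size=(98,31) ang=2.8 mean=[ 549. -311.] edge=(np.int64(301), np.int64(335), np.int64(158), np.int64(260))
yellow_bin []
   p0.88 px(318,205) rect c=(550,-311) size=(139,102) ang=3.0 mean=[ 554. -311.] edge=(np.int64(259), np.int64(376), np.int64(131), np.int64(283))
```

Call:
{"name": "arm_command", "arguments": {"series": [{"tx":-0.0255,"ty":-0.1575,"tz":0,"ax":0,"ay":0,"az":0,"hand":0.3},{"tx":-0.0255,"ty":-0.1575,"tz":0,"ax":0,"ay":0,"az":0,"hand":0.3},{"tx":-0.0255,"ty":-0.1575,"tz":0,"ax":0,"ay":0,"az":0,"hand":0.3},{"tx":-0.0255,"ty":-0.1575,"tz":0,"ax":0,"ay":0,"az":0,"hand":0.3},{"tx":-0.0255,"ty":-0.1575,"tz":0,"ax":0,"ay":0,"az":0,"hand":0.3},{"tx":-0.0255,"ty":-0.1575,"tz":0,"ax":0,"ay":0,"az":0,"hand":0.3},{"tx":-0.0255,"ty":-0.1575,"tz":0,"ax":0,"ay":0,"az":0,"hand":0.3},{"tx":-0.0255,"ty":-0.1575,"tz":0,"ax":0,"ay":0,"az":0,"hand":0.3}]}}

```text
time: 15.7
ee_pos: [472.4, 3.0, 199.9]
orientation: [-0.0, 1.0, 0.026, -0.002]
wrist_force: [0.8, 0.1, -0.4]
gripper_width: 56.9
finger_force: 0.0
```

Call:
{"name": "arm_command", "arguments": {"series": [{"tx":-0.0255,"ty":-0.1575,"tz":0,"ax":0,"ay":0,"az":0,"hand":0.3},{"tx":-0.0255,"ty":-0.1575,"tz":0,"ax":0,"ay":0,"az":0,"hand":0.3},{"tx":-0.0255,"ty":-0.1575,"tz":0,"ax":0,"ay":0,"az":0,"hand":0.3},{"tx":-0.0255,"ty":-0.1575,"tz":0,"ax":0,"ay":0,"az":0,"hand":0.3},{"tx":0,"ty":0,"tz":0,"ax":0,"ay":0,"az":-0.058,"hand":0.3},{"tx":0,"ty":0,"tz":0,"ax":0,"ay":0,"az":-0.058,"hand":0.3},{"tx":0,"ty":0,"tz":0,"ax":0,"ay":0,"az":0,"hand":0.3},{"tx":0,"ty":0,"tz":0,"ax":0,"ay":0,"az":0,"hand":0.3}]}}

```text
time: 16.37
ee_pos: [439.8, 157.2, 200.2]
orientation: [0.0, 0.993, 0.116, -0.001]
wrist_force: [0.0, 0.0, -0.2]
gripper_width: 56.9
finger_force: 0.0
```

Run:
```python
from h import *
s,f=wrist(); save(f,'w9.png'); print(s['ee_pos'],s['gripper_width'],s['orientation'])
look(f,['spring_clamp'])
# overlay crop: wedge in bin + clamp
a=cv2.imread('pics/w8.png')[90:390]; b=cv2.imread('pics/w9.png')[90:390]
cv2.imwrite('pics/c9.png',np.vstack([a,b]))
```

```text
[439.79802894 157.16637409 200.24131223] 56.933379058630855 [ 2.78489889e-04  9.93270205e-01  1.15812787e-01 -1.27324644e-03]
spring_clamp [(array([454., 157.,  -2.]), 0.7)]
   p0.87 px(322,190) rect c=(455,160) size=(97,54) ang=13.4 mean=[460. 161.] edge=(np.int64(291), np.int64(353), np.int64(140), np.int64(248))
```

View pics/c9.png

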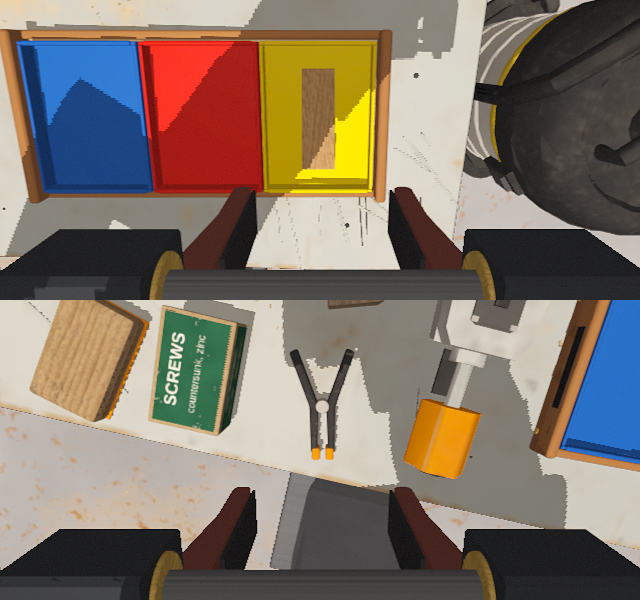

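The wedge lies centred in the yellow bin. The clamp is aligned below the jaws with its pivot at (322,197), and the saw knob is at about (440,230). I'll triangulate the knob's height to check the clearance.

Run:
```python
from h import *
s,f=wrist(); t=robot.grab_frame('top'); c=robot.grab_frame('scene')
def cen(f,box):
    h=cv2.cvtColor(f['img'],cv2.COLOR_RGB2HSV); m=((h[...,0]>6)&(h[...,0]<22)&(h[...,1]>190)&(h[...,2]>90)).astype(np.uint8)
    u0,u1,v0,v1=box; k=np.zeros_like(m); k[v0:v1,u0:u1]=m[v0:v1,u0:u1]
    vs,us=np.nonzero(k); print(len(us),us.min(),us.max(),vs.min(),vs.max()); return us.mean(),vs.mean()
L=[]
for g,b in((f,(380,500,150,300)),(t,(285,320,255,300)),(c,(285,335,235,275))):
    u,v=cen(g,b); a=ray(g,u,v,0); bb=ray(g,u,v,100); L.append((a,(bb-a)/np.linalg.norm(bb-a)))
for S in (L,L[:2],L[::2]):
    A=sum(np.eye(3)-np.outer(d,d) for _,d in S); y=sum((np.eye(3)-np.outer(d,d))@o for o,d in S); print(np.linalg.solve(A,y).round())
```

```text
3972 403 479 190 268
506 292 313 265 290
318 298 325 244 266
[458.  60.  52.]
[457.  59.  52.]
[458.  61.  53.]
```

The knob's visible surface centre is about 52 mm high. From the image geometry the gripper body starts about 83 mm above the fingertips, so it clears the knob. Descending on the clamp.

Call:
{"name": "arm_command", "arguments": {"force": 15, "series": [{"tx":0,"ty":0,"tz":0.14,"ax":0,"ay":0,"az":0,"hand":0.3},{"tx":0,"ty":0,"tz":0.14,"ax":0,"ay":0,"az":0,"hand":0.3},{"tx":0,"ty":0,"tz":0.14,"ax":0,"ay":0,"az":0,"hand":0.3},{"tx":0,"ty":0,"tz":0.14,"ax":0,"ay":0,"az":0,"hand":0.2},{"tx":0,"ty":0,"tz":0.14,"ax":0,"ay":0,"az":0,"hand":0.2},{"tx":0,"ty":0,"tz":0.08,"ax":0,"ay":0,"az":0,"hand":0.2},{"tx":0,"ty":0,"tz":0.03,"ax":0,"ay":0,"az":0,"hand":0.2},{"tx":0,"ty":0,"tz":0,"ax":0,"ay":0,"az":0,"hand":0.2}]}}

```text
time: 17.33
ee_pos: [439.6, 156.7, -2.6]
orientation: [0.0, 0.993, 0.116, -0.002]
wrist_force: [-0.5, 0.4, 0.5]
gripper_width: 52.7
finger_force: 0.0
```

Call:
{"name": "arm_command", "arguments": {"series": [{"tx":0,"ty":0,"tz":0,"ax":0,"ay":0,"az":0,"hand":0.2},{"tx":0,"ty":0,"tz":0,"ax":0,"ay":0,"az":0,"hand":0.2}]}}

```text
time: 17.5
ee_pos: [441.8, 157.6, 0.2]
orientation: [-0.0, 0.993, 0.117, 0.001]
wrist_force: [0.2, -1.1, 0.7]
gripper_width: 52.9
finger_force: 0.0
```

Call:
{"name": "arm_command", "arguments": {"series": [{"tx":0,"ty":0,"tz":0.02,"ax":0,"ay":0,"az":0,"hand":0.2},{"tx":0,"ty":0,"tz":0.02,"ax":0,"ay":0,"az":0,"hand":0.2},{"tx":0,"ty":0,"tz":0,"ax":0,"ay":0,"az":0,"hand":-1},{"tx":0,"ty":0,"tz":0,"ax":0,"ay":0,"az":0,"hand":-1},{"tx":0,"ty":0,"tz":0,"ax":0,"ay":0,"az":0,"hand":-1},{"tx":0,"ty":0,"tz":0,"ax":0,"ay":0,"az":0,"hand":-1},{"tx":0,"ty":0,"tz":0,"ax":0,"ay":0,"az":0,"hand":-1},{"tx":0,"ty":0,"tz":0,"ax":0,"ay":0,"az":0,"hand":-1}]}}

```text
time: 18.17
ee_pos: [440.7, 157.3, -11.0]
orientation: [-0.0, 0.993, 0.117, 0.0]
wrist_force: [0.3, -1.0, 0.5]
gripper_width: 24.0
finger_force: 15.0
```

Call:
{"name": "arm_command", "arguments": {"series": [{"tx":0,"ty":0,"tz":0,"ax":0,"ay":0,"az":0,"hand":-1},{"tx":0,"ty":0,"tz":0,"ax":0,"ay":0,"az":0,"hand":-1}]}}

```text
time: 18.33
ee_pos: [440.7, 157.3, -11.0]
orientation: [-0.0, 0.993, 0.117, 0.0]
wrist_force: [0.4, -0.2, 2.1]
gripper_width: 24.1
finger_force: 15.0
```

Call:
{"name": "arm_command", "arguments": {"series": [{"tx":0,"ty":0,"tz":-0.03,"ax":0,"ay":0,"az":0,"hand":-1},{"tx":0,"ty":0,"tz":-0.1,"ax":0,"ay":0,"az":0,"hand":-1},{"tx":0,"ty":0,"tz":-0.14,"ax":0,"ay":0,"az":0,"hand":-1},{"tx":0,"ty":0,"tz":-0.14,"ax":0,"ay":0,"az":0,"hand":-1},{"tx":0,"ty":0,"tz":-0.14,"ax":0,"ay":0,"az":0,"hand":-1},{"tx":0,"ty":0,"tz":-0.14,"ax":0,"ay":0,"az":0,"hand":-1},{"tx":0,"ty":0,"tz":-0.12,"ax":0,"ay":0,"az":0,"hand":-1},{"tx":0,"ty":0,"tz":-0.04,"ax":0,"ay":0,"az":0,"hand":-1}]}}

```text
time: 19.0
ee_pos: [442.6, 158.0, 206.2]
orientation: [-0.001, 0.993, 0.117, 0.003]
wrist_force: [1.5, 0.2, 0.5]
gripper_width: 24.0
finger_force: 15.0
```

Call:
{"name": "arm_command", "arguments": {"series": [{"tx":0.0122,"ty":0.1565,"tz":0,"ax":0,"ay":0,"az":0,"hand":-1},{"tx":0.0122,"ty":0.1565,"tz":0,"ax":0,"ay":0,"az":0,"hand":-1},{"tx":0.0122,"ty":0.1565,"tz":0,"ax":0,"ay":0,"az":0,"hand":-1},{"tx":0.0122,"ty":0.1565,"tz":0,"ax":0,"ay":0,"az":0,"hand":-1},{"tx":0.0122,"ty":0.1565,"tz":0,"ax":0,"ay":0,"az":0,"hand":-1},{"tx":0.0122,"ty":0.1565,"tz":0,"ax":0,"ay":0,"az":0,"hand":-1},{"tx":0.0122,"ty":0.1565,"tz":0,"ax":0,"ay":0,"az":0,"hand":-1},{"tx":0,"ty":0,"tz":0,"ax":0,"ay":0,"az":0.058,"hand":-1}]}}

```text
time: 19.67
ee_pos: [526.6, -109.6, 201.1]
orientation: [0.001, 0.998, 0.07, 0.001]
wrist_force: [0.0, -0.2, 0.0]
gripper_width: 23.7
finger_force: 15.0
```

Call:
{"name": "arm_command", "arguments": {"series": [{"tx":0,"ty":0,"tz":0,"ax":0,"ay":0,"az":0.058,"hand":-1},{"tx":0,"ty":0,"tz":0,"ax":0,"ay":0,"az":0,"hand":-1},{"tx":0,"ty":0,"tz":0,"ax":0,"ay":0,"az":0,"hand":-1},{"tx":0,"ty":0,"tz":0,"ax":0,"ay":0,"az":0,"hand":-1}]}}

```text
time: 20.0
ee_pos: [524.6, -103.7, 201.0]
orientation: [-0.0, 1.0, 0.028, -0.0]
wrist_force: [0.3, -0.3, -0.6]
gripper_width: 24.0
finger_force: 15.0
```

Run:
```python
from h import *
s,f=wrist(); save(f,'w10.png'); print(s['ee_pos'],s['gripper_width'],s['finger_force'],s['orientation'])
look(f,['spring_clamp','blue_bin'])
```

```text
[ 524.56509106 -103.69055008  201.01839856] 23.975702216004017 14.97743764630286 [-1.21237648e-04  9.99617211e-01  2.76627874e-02 -4.32791636e-04]
spring_clamp [(array([ 538., -108.,  212.]), 0.7)]
   p0.89 px(323,250) rect c=(478,-108) size=(203,133) ang=3.7 mean=[ 488. -107.] edge=(np.int64(246), np.int64(398), np.int64(151), np.int64(359))
blue_bin [(array([ 539., -105.,   10.]), 0.87)]
   p0.56 px(322,179) rect c=(540,-102) size=(140,103) ang=3.0 mean=[ 555. -102.] edge=(np.int64(262), np.int64(383), np.int64(115), np.int64(274))
```

View pics/w10.png

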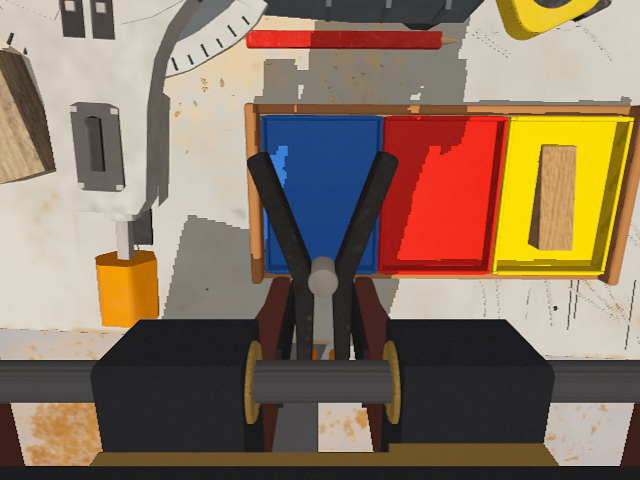

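The clamp is held level above the blue bin (bin centre about (322,179)), with its pivot at (323,277). Lowering.

Call:
{"name": "arm_command", "arguments": {"series": [{"tx":0,"ty":0,"tz":0.13,"ax":0,"ay":0,"az":0,"hand":-1},{"tx":0,"ty":0,"tz":0.14,"ax":0,"ay":0,"az":0,"hand":-1},{"tx":0,"ty":0,"tz":0.14,"ax":0,"ay":0,"az":0,"hand":-1},{"tx":0,"ty":0,"tz":0.14,"ax":0,"ay":0,"az":0,"hand":-1},{"tx":0,"ty":0,"tz":0.13,"ax":0,"ay":0,"az":0,"hand":-1},{"tx":0,"ty":0,"tz":0.07,"ax":0,"ay":0,"az":0,"hand":-1},{"tx":0,"ty":0,"tz":0.016,"ax":0,"ay":0,"az":0,"hand":-1},{"tx":0,"ty":0,"tz":0,"ax":0,"ay":0,"az":0,"hand":-1}]}}

```text
time: 20.92
ee_pos: [524.2, -103.8, 8.8]
orientation: [-0.0, 1.0, 0.026, -0.001]
wrist_force: [0.3, -0.2, 0.2]
gripper_width: 23.8
finger_force: 15.0
```

Call:
{"name": "arm_command", "arguments": {"series": [{"tx":0,"ty":0,"tz":0,"ax":0,"ay":0,"az":0,"hand":-1},{"tx":0,"ty":0,"tz":0,"ax":0,"ay":0,"az":0,"hand":-1}]}}

```text
time: 21.08
ee_pos: [526.3, -104.3, 11.4]
orientation: [0.0, 1.0, 0.026, 0.001]
wrist_force: [-0.1, 0.0, 1.3]
gripper_width: 24.1
finger_force: 15.0
```

Call:
{"name": "arm_command", "arguments": {"series": [{"tx":0,"ty":0,"tz":0.016,"ax":0,"ay":0,"az":0,"hand":-1},{"tx":0,"ty":0,"tz":0.008,"ax":0,"ay":0,"az":0,"hand":-1},{"tx":0,"ty":0,"tz":0,"ax":0,"ay":0,"az":0,"hand":-1},{"tx":0,"ty":0,"tz":0,"ax":0,"ay":0,"az":0,"hand":-1},{"tx":0,"ty":0,"tz":0,"ax":0,"ay":0,"az":0,"hand":-1}]}}

```text
time: 21.5
ee_pos: [525.1, -104.2, 4.1]
orientation: [0.0, 1.0, 0.026, 0.0]
wrist_force: [0.0, -1.1, -0.8]
gripper_width: 23.9
finger_force: 15.0
```

Call:
{"name": "arm_command", "arguments": {"series": [{"tx":0,"ty":0,"tz":0.005,"ax":0,"ay":0,"az":0,"hand":-1},{"tx":0,"ty":0,"tz":0,"ax":0,"ay":0,"az":0,"hand":0.1},{"tx":0,"ty":0,"tz":0,"ax":0,"ay":0,"az":0,"hand":0.1},{"tx":0,"ty":0,"tz":0,"ax":0,"ay":0,"az":0,"hand":0.1},{"tx":0,"ty":0,"tz":-0.05,"ax":0,"ay":0,"az":0,"hand":0.1},{"tx":0,"ty":0,"tz":-0.15,"ax":0,"ay":0,"az":0,"hand":0.1},{"tx":0,"ty":0,"tz":-0.15,"ax":0,"ay":0,"az":0,"hand":0.8},{"tx":0,"ty":0,"tz":-0.15,"ax":0,"ay":0,"az":0,"hand":0.8}]}}

```text
time: 22.17
ee_pos: [524.4, -104.0, 129.5]
orientation: [-0.0, 1.0, 0.026, -0.001]
wrist_force: [0.5, 0.2, 0.1]
gripper_width: 58.5
finger_force: 0.0
```

Call:
{"name": "arm_command", "arguments": {"series": [{"tx":0,"ty":0,"tz":-0.15,"ax":0,"ay":0,"az":0,"hand":0.8},{"tx":0,"ty":0,"tz":-0.15,"ax":0,"ay":0,"az":0,"hand":0.8},{"tx":0,"ty":0,"tz":-0.05,"ax":0,"ay":0,"az":0,"hand":0.8},{"tx":0,"ty":0,"tz":0,"ax":0,"ay":0,"az":0,"hand":0.8}]}}

```text
time: 22.5
ee_pos: [527.4, -104.6, 220.3]
orientation: [0.001, 1.0, 0.026, 0.004]
wrist_force: [0.2, 0.4, -0.0]
gripper_width: 78.9
finger_force: 0.0
```

Run:
```python
from h import *
s,f=wrist(); save(f,'w11.png'); print(s['ee_pos'],s['gripper_width'])
look(f,['spring_clamp'])
```

```text
[ 527.42053394 -104.63687809  220.28686343] 78.93599393296023
spring_clamp [(array([ 539., -107.,   11.]), 0.96)]
   p0.77 px(322,196) rect c=(538,-106) size=(101,57) ang=4.1 mean=[ 542. -105.] edge=(np.int64(291), np.int64(353), np.int64(145), np.int64(252))
```

Call:
{"name": "arm_command", "arguments": {"series": [{"tx":-0.019,"ty":-0.15,"tz":0,"ax":0,"ay":0,"az":0,"hand":0.8},{"tx":-0.019,"ty":-0.15,"tz":0,"ax":0,"ay":0,"az":0,"hand":0.8},{"tx":-0.019,"ty":-0.15,"tz":0,"ax":0,"ay":0,"az":0,"hand":0.8},{"tx":-0.019,"ty":-0.15,"tz":0,"ax":0,"ay":0,"az":0,"hand":0.8},{"tx":-0.019,"ty":-0.15,"tz":0,"ax":0,"ay":0,"az":0,"hand":0.8},{"tx":-0.019,"ty":-0.15,"tz":0,"ax":0,"ay":0,"az":0,"hand":0.8},{"tx":-0.019,"ty":-0.15,"tz":0,"ax":0,"ay":0,"az":0,"hand":0.8},{"tx":-0.019,"ty":-0.15,"tz":0,"ax":0,"ay":0,"az":0,"hand":0.8}]}}

```text
time: 23.32
ee_pos: [469.5, 194.7, 213.2]
orientation: [0.001, 1.0, 0.026, -0.002]
wrist_force: [0.4, -0.3, -0.4]
gripper_width: 78.6
finger_force: 0.0
```

Call:
{"name": "arm_command", "arguments": {"series": [{"tx":-0.019,"ty":-0.15,"tz":0,"ax":0,"ay":0,"az":0,"hand":0.8},{"tx":-0.019,"ty":-0.15,"tz":0,"ax":0,"ay":0,"az":0,"hand":0.8},{"tx":0,"ty":0,"tz":0,"ax":0,"ay":0,"az":0,"hand":0.8},{"tx":0,"ty":0,"tz":0,"ax":0,"ay":0,"az":0,"hand":0.8},{"tx":0,"ty":0,"tz":0,"ax":0,"ay":0,"az":0,"hand":0.8}]}}

```text
time: 23.73
ee_pos: [457.0, 267.2, 213.5]
orientation: [0.001, 1.0, 0.027, -0.002]
wrist_force: [0.5, -0.1, -0.0]
gripper_width: 78.7
finger_force: 0.0
```

Run:
```python
from h import *
s,f=wrist(); save(f,'w12.png'); print(s['ee_pos'],s['gripper_width'],s['orientation'])
look(f,['screw_carton','sanding_block'])
h=cv2.cvtColor(f['img'],cv2.COLOR_RGB2HSV); m=((h[...,0]>50)&(h[...,0]<85)&(h[...,1]>80)).astype(np.uint8)
m=cv2.morphologyEx(m,cv2.MORPH_CLOSE,np.ones((15,15)))
n,l,st,_=cv2.connectedComponentsWithStats(m); k=1+st[1:,4].argmax(); print('green top',maskrect(f,l==k,46)[1])
a=cv2.imread('pics/w11.png')[90:390]; b=cv2.imread('pics/w12.png')[90:390]
cv2.imwrite('pics/c12.png',np.vstack([a,b]))
```

```text
[456.95922307 267.15844936 213.45460275] 78.67627537799041 [ 9.54672008e-04  9.99646784e-01  2.65158075e-02 -1.51923226e-03]
screw_carton [(array([457., 267.,  -2.]), 0.93)]
   p0.56 px(317,208) rect c=(462,271) size=(61,98) ang=89.5 mean=[464. 271.] edge=(np.int64(282), np.int64(354), np.int64(153), np.int64(264))
sanding_block [(array([449., 371.,  -3.]), 0.56)]
   p0.76 px(212,210) rect c=(452,366) size=(65,103) ang=74.3 mean=[453. 366.] edge=(np.int64(167), np.int64(262), np.int64(150), np.int64(269))
green top ((460.7040710449219, 271.4833984375), (87.23026275634766, 51.22864532470703), 0.3420046865940094)
```

View pics/c12.png

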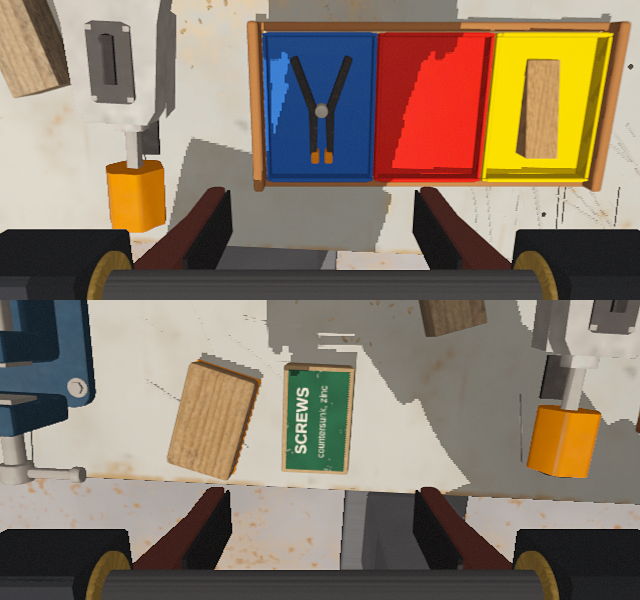

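The clamp lies flat in the blue bin at (320,200). The carton's top centre is (317,210), parallel to x, and there is about 30 mm to the sanding block. Descending on the carton.

Call:
{"name": "arm_command", "arguments": {"force": 30, "series": [{"tx":0.007,"ty":-0.014,"tz":0.13,"ax":0,"ay":0,"az":0.031,"hand":0.64},{"tx":0,"ty":0,"tz":0.14,"ax":0,"ay":0,"az":0,"hand":0.64},{"tx":0,"ty":0,"tz":0.14,"ax":0,"ay":0,"az":0,"hand":0.64},{"tx":0,"ty":0,"tz":0.12,"ax":0,"ay":0,"az":0,"hand":0.64},{"tx":0,"ty":0,"tz":0.05,"ax":0,"ay":0,"az":0,"hand":0.64},{"tx":0,"ty":0,"tz":0,"ax":0,"ay":0,"az":0,"hand":0.64},{"tx":0,"ty":0,"tz":0,"ax":0,"ay":0,"az":0,"hand":0.64}]}}

```text
time: 24.57
ee_pos: [459.6, 270.7, 69.8]
orientation: [0.0, 1.0, 0.001, -0.001]
wrist_force: [-0.1, 0.3, 0.1]
gripper_width: 72.2
finger_force: 0.0
```

Run:
```python
from h import *
s,f=wrist(); save(f,'w13.png'); print(s['ee_pos'],s['gripper_width'],s['orientation'])
h=cv2.cvtColor(f['img'],cv2.COLOR_RGB2HSV); m=((h[...,0]>50)&(h[...,0]<85)&(h[...,1]>80)).astype(np.uint8)
m=cv2.morphologyEx(m,cv2.MORPH_CLOSE,np.ones((15,15)))
n,l,st,_=cv2.connectedComponentsWithStats(m); k=1+st[1:,4].argmax(); print('green top',maskrect(f,l==k,46)[1], st[k])
```

```text
[459.61146644 270.73486616  69.8425924 ] 72.164136663196 [ 3.39764918e-04  9.99999032e-01  1.21678033e-03 -5.83108714e-04]
green top ((460.4886169433594, 271.79595947265625), (87.34290313720703, 51.379947662353516), 0.2314770668745041) [  268   187   102   158 15339]
```

View pics/w13.png

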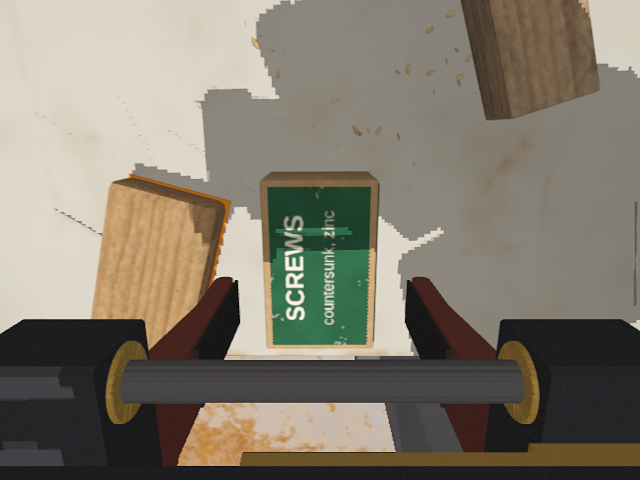

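The carton sits centred between the fingers, u 262 to 378 against finger inner edges at 238 and 408. The left finger stays clear of the sanding block. Going down and gripping.

Call:
{"name": "arm_command", "arguments": {"series": [{"tx":0,"ty":-0.003,"tz":0.1,"ax":0,"ay":0,"az":0,"hand":0.64},{"tx":0,"ty":0,"tz":0.1,"ax":0,"ay":0,"az":0,"hand":0.64},{"tx":0,"ty":0,"tz":0.06,"ax":0,"ay":0,"az":0,"hand":0.64},{"tx":0,"ty":0,"tz":0,"ax":0,"ay":0,"az":0,"hand":0.64},{"tx":0,"ty":0,"tz":0,"ax":0,"ay":0,"az":0,"hand":-1},{"tx":0,"ty":0,"tz":0,"ax":0,"ay":0,"az":0,"hand":-1},{"tx":0,"ty":0,"tz":0,"ax":0,"ay":0,"az":0,"hand":-1},{"tx":0,"ty":0,"tz":0,"ax":0,"ay":0,"az":0,"hand":-1}]}}

```text
time: 25.28
ee_pos: [460.9, 272.8, 6.9]
orientation: [-0.001, 1.0, 0.002, 0.001]
wrist_force: [-0.9, -2.2, 8.7]
gripper_width: 60.0
finger_force: 30.0
```

Call:
{"name": "arm_command", "arguments": {"series": [{"tx":0,"ty":0,"tz":0,"ax":0,"ay":0,"az":0,"hand":-1},{"tx":0,"ty":0,"tz":0,"ax":0,"ay":0,"az":0,"hand":-1}]}}

```text
time: 25.45
ee_pos: [460.9, 272.8, 6.9]
orientation: [-0.001, 1.0, 0.002, 0.001]
wrist_force: [0.5, -1.5, 7.4]
gripper_width: 59.8
finger_force: 30.0
```

Call:
{"name": "arm_command", "arguments": {"series": [{"tx":0,"ty":0,"tz":-0.03,"ax":0,"ay":0,"az":0,"hand":-1},{"tx":0,"ty":0,"tz":-0.08,"ax":0,"ay":0,"az":0,"hand":-1},{"tx":0,"ty":0,"tz":-0.13,"ax":0,"ay":0,"az":0,"hand":-1},{"tx":0,"ty":0,"tz":-0.14,"ax":0,"ay":0,"az":0,"hand":-1},{"tx":0,"ty":0,"tz":-0.14,"ax":0,"ay":0,"az":0,"hand":-1},{"tx":0,"ty":0,"tz":-0.13,"ax":0,"ay":0,"az":0,"hand":-1},{"tx":0,"ty":0,"tz":-0.1,"ax":0,"ay":0,"az":0,"hand":-1},{"tx":0,"ty":0,"tz":-0.05,"ax":0,"ay":0,"az":0,"hand":-1}]}}

```text
time: 26.12
ee_pos: [460.4, 272.8, 209.2]
orientation: [-0.001, 1.0, 0.002, 0.002]
wrist_force: [1.2, 0.3, -5.9]
gripper_width: 60.2
finger_force: 30.0
```

Call:
{"name": "arm_command", "arguments": {"series": [{"tx":0.026,"ty":0.148,"tz":0,"ax":0,"ay":0,"az":0,"hand":-1},{"tx":0.026,"ty":0.148,"tz":0,"ax":0,"ay":0,"az":0,"hand":-1},{"tx":0.026,"ty":0.148,"tz":0,"ax":0,"ay":0,"az":0,"hand":-1},{"tx":0.026,"ty":0.148,"tz":0,"ax":0,"ay":0,"az":0,"hand":-1},{"tx":0.026,"ty":0.148,"tz":0,"ax":0,"ay":0,"az":0,"hand":-1},{"tx":0.026,"ty":0.148,"tz":0,"ax":0,"ay":0,"az":0,"hand":-1},{"tx":0.026,"ty":0.148,"tz":0,"ax":0,"ay":0,"az":0,"hand":-1},{"tx":0.026,"ty":0.148,"tz":0,"ax":0,"ay":0,"az":0,"hand":-1}]}}

```text
time: 26.78
ee_pos: [511.7, -25.3, 205.4]
orientation: [-0.0, 1.0, 0.002, -0.0]
wrist_force: [0.5, 1.0, -5.4]
gripper_width: 59.9
finger_force: 30.0
```

Call:
{"name": "arm_command", "arguments": {"series": [{"tx":0.026,"ty":0.148,"tz":0,"ax":0,"ay":0,"az":0,"hand":-1},{"tx":0.026,"ty":0.148,"tz":0,"ax":0,"ay":0,"az":0,"hand":-1},{"tx":0.026,"ty":0.148,"tz":0,"ax":0,"ay":0,"az":0,"hand":-1},{"tx":0.026,"ty":0.148,"tz":0,"ax":0,"ay":0,"az":0,"hand":-1},{"tx":0.026,"ty":0.148,"tz":0,"ax":0,"ay":0,"az":-0.031,"hand":-1},{"tx":0,"ty":0,"tz":0,"ax":0,"ay":0,"az":0,"hand":-1},{"tx":0,"ty":0,"tz":0,"ax":0,"ay":0,"az":0,"hand":-1},{"tx":0,"ty":0,"tz":0,"ax":0,"ay":0,"az":0,"hand":-1}]}}

```text
time: 27.45
ee_pos: [544.7, -208.0, 204.8]
orientation: [-0.001, 1.0, 0.025, -0.001]
wrist_force: [-0.6, -0.5, -5.2]
gripper_width: 59.8
finger_force: 30.0
```

Run:
```python
from h import *
s,f=wrist(); save(f,'w14.png'); print(s['ee_pos'],s['gripper_width'],s['finger_force'],s['orientation'])
look(f,['screw_carton','red_bin'])
z=s['ee_pos'][2]-6.9
h=cv2.cvtColor(f['img'],cv2.COLOR_RGB2HSV); m=((h[...,0]>50)&(h[...,0]<85)&(h[...,1]>80)).astype(np.uint8)
m=cv2.morphologyEx(m,cv2.MORPH_CLOSE,np.ones((15,15)))
n,l,st,_=cv2.connectedComponentsWithStats(m); k=1+st[1:,4].argmax(); print('green top',maskrect(f,l==k,46+z)[1], st[k])
```

```text
[ 544.74054209 -207.96232605  204.83929926] 59.83636425302043 29.997510015964508 [-5.45897633e-04  9.99674779e-01  2.54852847e-02 -7.33411976e-04]
screw_carton [(array([ 539., -213.,  196.]), 0.87)]
   p0.90 px(323,291) rect c=(451,-214) size=(241,145) ang=3.0 mean=[ 475. -213.] edge=(np.int64(238), np.int64(407), np.int64(187), np.int64(431))
red_bin []
   p0.67 px(320,160) rect c=(592,-205) size=(47,103) ang=3.0 mean=[ 592. -204.] edge=(np.int64(260), np.int64(381), np.int64(132), np.int64(188))
green top ((559.6428833007812, -209.71697998046875), (57.126529693603516, 55.335205078125), 2.9906551837921143) [  249   214   155   146 20251]
```

View pics/w14.png

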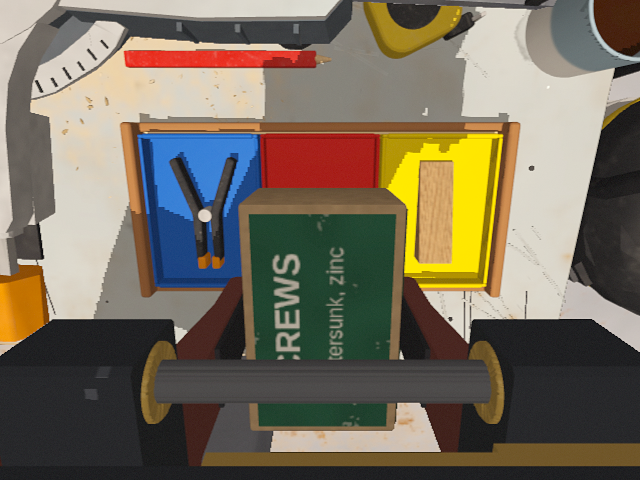

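The carton is held level above the red bin (320,160 visible), with the clamp and wedge undisturbed in their bins on either side. Lowering.

Call:
{"name": "arm_command", "arguments": {"series": [{"tx":0.002,"ty":0,"tz":0.12,"ax":0,"ay":0,"az":0,"hand":-1},{"tx":0,"ty":0,"tz":0.13,"ax":0,"ay":0,"az":0,"hand":-1},{"tx":0,"ty":0,"tz":0.13,"ax":0,"ay":0,"az":0,"hand":-1},{"tx":0,"ty":0,"tz":0.13,"ax":0,"ay":0,"az":0,"hand":-1},{"tx":0,"ty":0,"tz":0.1,"ax":0,"ay":0,"az":0,"hand":-1},{"tx":0,"ty":0,"tz":0.05,"ax":0,"ay":0,"az":0,"hand":-1},{"tx":0,"ty":0,"tz":0.02,"ax":0,"ay":0,"az":0,"hand":-1},{"tx":0,"ty":0,"tz":0,"ax":0,"ay":0,"az":0,"hand":-1}]}}

```text
time: 28.37
ee_pos: [546.2, -208.0, 34.7]
orientation: [-0.0, 1.0, 0.026, -0.001]
wrist_force: [0.7, 0.8, -4.9]
gripper_width: 60.0
finger_force: 30.0
```

Call:
{"name": "arm_command", "arguments": {"series": [{"tx":0,"ty":0,"tz":0.012,"ax":0,"ay":0,"az":0,"hand":-1},{"tx":0,"ty":0,"tz":0,"ax":0,"ay":0,"az":0,"hand":-1},{"tx":0,"ty":0,"tz":0,"ax":0,"ay":0,"az":0,"hand":-1}]}}

```text
time: 28.62
ee_pos: [547.3, -208.8, 33.5]
orientation: [0.0, 1.0, 0.026, 0.001]
wrist_force: [0.3, 0.0, -4.8]
gripper_width: 60.0
finger_force: 30.0
```

Still about 12 mm to go, so I'm stepping down with force checks.

Call:
{"name": "arm_command", "arguments": {"series": [{"tx":0,"ty":0,"tz":0.02,"ax":0,"ay":0,"az":0,"hand":-1},{"tx":0,"ty":0,"tz":0.014,"ax":0,"ay":0,"az":0,"hand":-1},{"tx":0,"ty":0,"tz":0,"ax":0,"ay":0,"az":0,"hand":-1},{"tx":0,"ty":0,"tz":0,"ax":0,"ay":0,"az":0,"hand":-1},{"tx":0,"ty":0,"tz":0,"ax":0,"ay":0,"az":0,"hand":-1}]}}

```text
time: 29.03
ee_pos: [546.2, -208.4, 23.6]
orientation: [-0.0, 1.0, 0.026, -0.0]
wrist_force: [-0.3, -0.3, -5.4]
gripper_width: 59.8
finger_force: 30.0
```

Call:
{"name": "arm_command", "arguments": {"series": [{"tx":0,"ty":0,"tz":0.008,"ax":0,"ay":0,"az":0,"hand":-1},{"tx":0,"ty":0,"tz":0,"ax":0,"ay":0,"az":0,"hand":-1},{"tx":0,"ty":0,"tz":0,"ax":0,"ay":0,"az":0,"hand":-1}]}}

```text
time: 29.28
ee_pos: [546.2, -208.4, 21.5]
orientation: [-0.0, 1.0, 0.026, -0.0]
wrist_force: [-0.7, -0.4, -3.9]
gripper_width: 59.7
finger_force: 30.0
```

Call:
{"name": "arm_command", "arguments": {"series": [{"tx":0,"ty":0,"tz":0.004,"ax":0,"ay":0,"az":0,"hand":-1},{"tx":0,"ty":0,"tz":0,"ax":0,"ay":0,"az":0,"hand":-1},{"tx":0,"ty":0,"tz":0,"ax":0,"ay":0,"az":0,"hand":0.7},{"tx":0,"ty":0,"tz":0,"ax":0,"ay":0,"az":0,"hand":0.7},{"tx":0,"ty":0,"tz":0,"ax":0,"ay":0,"az":0,"hand":0.7},{"tx":0,"ty":0,"tz":-0.04,"ax":0,"ay":0,"az":0,"hand":0.7},{"tx":0,"ty":0,"tz":-0.1,"ax":0,"ay":0,"az":0,"hand":0.7},{"tx":0,"ty":0,"tz":-0.15,"ax":0,"ay":0,"az":0,"hand":0.7}]}}

```text
time: 29.95
ee_pos: [544.2, -207.6, 92.0]
orientation: [-0.001, 1.0, 0.026, -0.003]
wrist_force: [1.2, -0.3, 0.3]
gripper_width: 74.7
finger_force: 0.0
```

Call:
{"name": "arm_command", "arguments": {"series": [{"tx":0,"ty":0,"tz":-0.15,"ax":0,"ay":0,"az":0,"hand":0.7},{"tx":0,"ty":0,"tz":-0.15,"ax":0,"ay":0,"az":0,"hand":0.7},{"tx":0,"ty":0,"tz":-0.15,"ax":0,"ay":0,"az":0,"hand":0.7},{"tx":0,"ty":0,"tz":-0.15,"ax":0,"ay":0,"az":0,"hand":0.7},{"tx":0,"ty":0,"tz":-0.1,"ax":0,"ay":0,"az":0,"hand":0.7},{"tx":0,"ty":0,"tz":0,"ax":0,"ay":0,"az":0,"hand":0.7},{"tx":0,"ty":0,"tz":0,"ax":0,"ay":0,"az":0,"hand":0.7}]}}

```text
time: 30.53
ee_pos: [547.1, -208.8, 270.7]
orientation: [0.001, 1.0, 0.026, 0.002]
wrist_force: [0.4, 0.0, -1.1]
gripper_width: 74.8
finger_force: 0.0
```

Run:
```python
from h import *
s,f=wrist(); save(f,'w15.png'); print(s['ee_pos'],s['gripper_width'],s['finger_force'])
look(f,['screw_carton','wedge','spring_clamp','red_bin'])
t=robot.grab_frame('top')
for n in('offcut','sanding_block'): print(n,[w(t,d['location']).round() for d in robot.find_in(n,t)[:1]])
```

```text
[ 547.05626769 -208.7628628   270.70706201] 74.7919856747 0.0
screw_carton [(array([ 543., -213.,   11.]), 0.93)]
   p0.87 px(322,206) rect c=(545,-210) size=(100,62) ang=3.0 mean=[ 547. -210.] edge=(np.int64(291), np.int64(353), np.int64(158), np.int64(256))
wedge [(array([ 551., -309.,   15.]), 0.7)]
   p0.80 px(417,205) rect c=(548,-313) size=(96,35) ang=5.9 mean=[ 548. -313.] edge=(np.int64(400), np.int64(432), np.int64(161), np.int64(247))
spring_clamp [(array([ 539., -106.,   12.]), 0.92)]
   p0.73 px(222,203) rect c=(537,-104) size=(101,57) ang=3.0 mean=[ 540. -103.] edge=(np.int64(193), np.int64(247), np.int64(158), np.int64(251))
red_bin []
   p0.78 px(317,197) rect c=(545,-207) size=(141,103) ang=3.5 mean=[ 552. -204.] edge=(np.int64(269), np.int64(369), np.int64(136), np.int64(269))
offcut [array([587., 165.,  33.])]
sanding_block [array([452., 364.,  30.])]
```

View pics/w15.png

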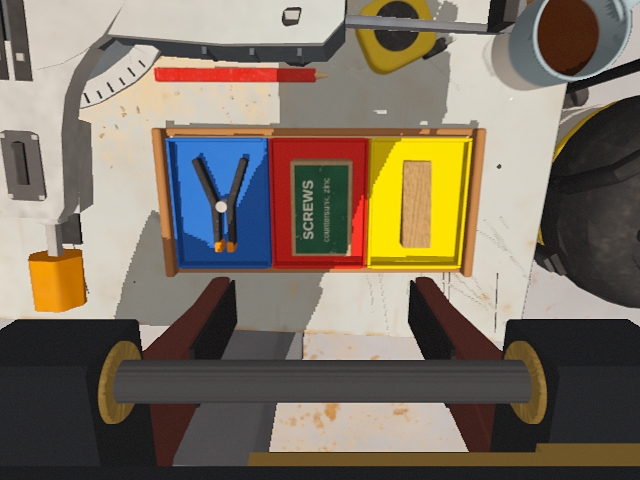

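All three pieces lie flat and centred in their bins: clamp (220,205), carton (321,205), wedge (417,205). The offcut and sanding block are where they started.

```bash
python3 -c "
from bench import robot
print(robot.finish_job())"
```

```text
the job is handed in; nothing more can be done
None
```

The job is handed in at about 31 s: the last image shows the clamp in the blue bin, the wedge in the yellow and the carton in the red, each flat, centred and let go, with the offcut and sanding block where they started; no verdict came back.

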